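# Unlatch a belt guard with a driver and hold it at its balance point

### The job

I want to fit a new drive belt and need both hands free. Take the amber screwdriver from the wooden block, undo the quarter-turn screw that latches the belt unit's yellow guard (counter-clockwise, nearly to its stop), and stand the driver back in its hole; then grip the guard's pull bar, raise the guard until it stands upright at its balance point and finish there with the bar still firmly gripped, holding the guard still. It has no stay, so it must neither drop shut nor go over backwards at any time, and the other things on the bench stay where they are.

Things in the scene. Friction and masses are not known exactly. Their poses are not given: they have to be found in the camera images.
- belt_unit: belt-drive unit, fixed: dark bed plate (x -90 to 90, y -71 to 225 mm), on it a grey-green belt housing 156 x 120 mm, rim 85 mm high, under a yellow hinged guard; at its +y side a finned motor (up to 113 mm high) and a spindle. Origin on the bench under the housing's centre; x points from the pull bar to the hinge, y to the motor, z up. Position and yaw vary
- guard_hinge (a point): middle of the guard's hinge axis at the housing's far edge, 97.5 mm above the bench; axes as the belt unit's, the hinge line runs along this y
- guard_angle (a joint): angle of the yellow guard, rad: 0 shut (level), grows as its near edge swings up and away over the hinge. No stay, almost no friction; 0.45 to 0.7 kg with its bar. Unstable balance at 1.56 (upright): below it the guard falls shut, above it over backwards (stop 2.5). The guard is a cover 160 mm from hinge to near edge, 124 wide, 18 deep; shut, its top is 103 mm above the bench
- guard: the yellow guard with its pull bar: a round steel bar along its near edge, 12 mm thick, straight along the hinge direction, 80 mm clear between its arms, held off in the guard's plane with 32 mm open space to the guard's edge. Frame: origin on the hinge axis, axes as the belt unit's when shut; opening turns it positively about its y
- bar_mid (a point): middle of the pull bar's centre line, at (-0.200, 0, -0.0035) in the guard frame: 94 mm above the bench when shut, 298 mm when upright; axes turn with the guard, the bar runs along this y
- cover_screw (a joint): turn of the captive quarter-turn brass screw, rad, counter-clockwise from above positive: starts at 0.05 to 0.30 (latched), stop at 1.45. Its tongue under the guard clears the housing's catch at about 1.05; turn it past 1.15. Friction about 0.05 N m
- screw_slot (a point): centre of the slot's mouth in the screw head, 137 mm from the hinge axis, 110 mm above the bench when shut; z up, x along the slot, turns with the screw. Slot 5 mm wide, 5 mm deep, open at its ends, inside a steel ring of 21 mm bore with its rim level with the slot's mouth
- tool_block: wooden tool block, 62 x 150 x 58 mm, fixed, three holes in a row along its y; origin at the centre of its underside. The driver stands in the hole at y = -46 mm; a dark centre punch is fixed in the hole at y = +48 mm, up to 113 mm above the bench
- driver_hole (a point): centre of the mouth of the driver's hole in the block's top, 58 mm above the bench; 26 mm bore, 54 mm deep, mouth chamfered 3 mm
- driver: wide-blade screwdriver, amber square handle, loose, upright in its hole, 120 g. Origin at the centre of the blade's tip edge; z up the shaft, x along the blade's width. Blade 14 mm wide, 3 thick (last 2.6 mm: 1.6 thick), shaft 10 mm round, handle 28 x 28 mm (sides square to x and y), 55 to 115 mm above the tip, below it a 40 mm round collar, 50 to 55 mm, resting on the block's top; tip 8 mm above the bench
- driver_grip (a point): centre of the driver's handle, 82.5 mm above the blade's tip; axes as the driver's
- driver_tip (a point): centre of the blade's tip edge; axes as the driver's
- spanner_large: combination spanner, bright steel, 201 x 36 x 8 mm, flat on the bench at the left front; origin at the centre of its underside
- spanner_small: smaller combination spanner, 163 x 27 x 8 mm, flat on the bench beside the large one; origin at the centre of its underside
- tin: round tin, yellow lid, 75 mm across, 31 mm high, on the bench at the left; origin at the centre of its underside
- bolt: grey hexagon bolt, 85 mm long, head 27 mm, lying at the left; origin at the centre of its underside
- fitting: brass pipe fitting, 38 x 24 x 21 mm, lying at the back; origin at the centre of its underside
Mind the look-alikes: they are no part of the job. There is more than one size of the driver; the job needs the middle-sized.

How it is judged:
On the way, in this order (a step that is already met when the one before it is completed fails the run):
1. the captive screw is turned free with the driver's blade in its slot, the guard still shut (value of joint cover_screw above 1.15 rad and distance between driver_tip and screw_slot below 0.012 m and value of joint guard_angle below 0.1 rad), for 0.1 s.
2. the driver stands in its hole again, let go, the guard still shut (value of joint cover_screw above 1.15 rad and value of joint guard_angle below 0.1 rad and horizontal distance between driver_tip and driver_hole below 0.012 m and z of driver_tip in the frame of tool_block below 0.02 m and angle between driver_grip's own z axis and vertical below 0.15 rad and contact force between the fingers and driver below 0.05 N), for 0.2 s.
3. the guard is lifted by its pull bar past 35 degrees (value of joint guard_angle above 0.6 rad and contact force between the fingers and pull_bar above 0.3 N).
At the end, for the whole second after the job is handed in: Guard still, within 0.07 rad of its balance point (1.49 to 1.63), pull bar gripped (over 3 N); screw past 1.15 rad; driver upright in its hole, within 12 mm of the centre and 12 mm of fully seated, not touched by the fingers (value of joint guard_angle between 1.49 and 1.63 rad and velocity of joint guard_angle between -0.1 and 0.1 rad/s and contact force between the fingers and pull_bar above 3 N and value of joint cover_screw above 1.15 rad and horizontal distance between driver_tip and driver_hole below 0.012 m and z of driver_tip in the frame of tool_block below 0.02 m and angle between driver_grip's own z axis and vertical below 0.15 rad and contact force between the fingers and driver below 0.05 N); the arm keeps its last pose, push and grip.
It fails at once if the guard goes over backwards (more than 17 degrees past its balance point) (value of joint guard_angle above 1.86 rad).
It fails at once if the guard drops or slams shut (swings down faster than 2.5 rad/s) (velocity of joint guard_angle below -2.5 rad/s).
It fails at once if another thing on the bench is moved by more than 30 mm (distance of any of spanner_large, spanner_small, tin, bolt, fitting from where it was at the start of the episode above 0.03 m).
It also fails if it takes over 67 s, if anything falls off the work surface, if the arm or the gripper's body presses on something with over 40 N, if the wrist force passes 120 N, or if a joint passes its speed limit or range.

### The arm

A 7-joint arm with a two-finger parallel gripper is mounted at the origin on a cart in front of the work surface, level with it; the furniture and walls round the work are solid. World frame = base frame: x ahead of the robot, y to its left, z up, the work surface at z = 0. Lengths are in m, angles in rad, forces in N, time in s.
With the tool pointing down it reaches from about 0.35 to 0.9 m from the base axis. Payload 8.1 kg.
Tool frame: the origin (TCP) lies on the centre line of the jaws, within the pads' length; the fingertips stand robot.tcp_to_tips ahead of it and the grasp point (between the pads) is the TCP (robot.tcp_to_tips is the distance from the TCP to the fingertips, in m); z points along the fingers, x is the direction in which the jaws open and shut, and the axes are right-handed (so a half turn about z gives the same grasp; the last joint's range is limited). The gripper opens to 92 mm and grips with 3 to 60 N. Pads are 19 mm wide; open, the fingers measure 130 mm over their backs; the gripper's body (75 mm by 190 mm) begins 47 mm behind the grasp point.
Start: joints at [-1.302, 0.434, 0.025, 1.573, -0.012, 1.134, -0.075], TCP at [0.227, 0.582, 0.246] pointing down, gripper open.
Joint ranges: [-2.62, 2.62], [-0.44, 2.09], [-1.27, 1.32], [0.08, 2.57], [-1.32, 4.46], [0.12, 2], [-2.74, 2.74]. Speed limits (rad/s): [2.22, 2.22, 3.01, 3.01, 3.14, 3.14, 3.14].

### API

Orientations are given as a unit quaternion [x, y, z, w].
In Python, from rig import read_state, optics, robot gives the robot as it stands.
- The arm moves only by the tool drive_tool, never from a script. Its argument "commands" is a list that holds one entry, the list of rows, each a list of 6 numbers: the shift along the tool's x, y, z in m, then the turn, a rotation vector about the tool's x, y, z in rad. In form: [[[tx, ty, tz, wx, wy, wz], ...]]. A call has 1 to 10 rows; each row shifts and turns the pose as measured when the row begins, along the tool's axes as they then stand; what a row does not reach is not made up. A row lasts 1/12 s, in which the tool goes at most 41.7 mm and 7.16 degrees, less where a joint would pass 70% of its speed; a pose out of reach is approached as far as the arm can. A call is refused whole if a number of a shift passes 0.0417 or a number of a turn 0.125, either way. A call with a gripper value outside its range is refused whole. "gripper" is the closure, from 0 (fully open) to 1 (shut), set as the call begins (left out, the last holds). The fingers move at their own pace and stop on an object; the grip force is fixed at half the most. Time passes only in rows, so rows that do not move let the fingers close. It gives the time, the measured TCP pose, the force and the opening at its end, in the units of the state.
- read_state(): the state, without advancing time (a new reading comes with each control period).
- optics.camera(name): name is "scene" or "top" or "wrist"; returns (picture, depth): 480x640x3 uint8, blue, green, red; 480x640 float32, m along the optical axis (not along the pixel's ray), 0 where there is no reading.
- optics.calibration(name): a dict with "mtx" (3x3 intrinsics, pixels), "k1" (the pictures are not rectified: a ray, as slopes to the right and down, at radius r is drawn at 1 + k1 r^2 times it, then the intrinsics apply), "rvec" (rotation vector, rad) and "tvec" (3), from world to camera coordinates, as OpenCV has them; the wrist camera has in their place "mount" (4x4, takes a point from camera to tool coordinates, whose origin is the TCP and whose axes are the tool frame's). Camera axes: x right, y down, z forward; pixel columns grow to the right and rows downward; lengths in m; the calibration is good to about 2 mm. A picture is of the moment at which its call begins: read the wrist's pose just before it. calibration takes no time and is no camera call.
- robot.close_job(): hands the job in, once; it reports no verdict.
The state is a dict: "time_s": time; "joints": joint angles; "qvel": joint speeds; "joint_torque": joint torques, N m; "position": TCP position; "orientation": TCP orientation; "ft_force": force on the tool from outside, world axes, zero at the start; "ft_torque": the same for the moment, N m; "opening": opening from 0.0 (shut) to 1.0 (fully open).
Only numpy, scipy, OpenCV 4.12 (cv2) and the standard library are available. Lean on these libraries where they do the work, as an engineer would, in place of code of your own. Each camera call takes 0.05 s, during which the arm holds its last target.

## Working session

There is one attempt and no reset: what is moved stays moved. The work goes in short steps, Python scripts to look and compute and a tool call to move; the robot and the scene stay as the last step left them, time stands still between calls to the robot, and variables do not carry over. Pictures are saved under pics/ and viewed, and the job is handed in when it is done.

Besides the shell and the picture viewer there is one more tool, called after "Emit:" in YAML: its name, and indented under it one key for each argument. drive_tool: Moves the arm, as the interface text tells. Its arguments: {"type":"object","properties":{"commands":{"type":"array","items":{"type":"array","items":{"type":"array","items":{"type":"number"}}}},"gripper":{"type":"number"}},"required":["commands"]}

```bash
ls; mkdir -p pics
cat > h.py <<'E'
import numpy as np, cv2
from scipy.spatial.transform import Rotation as R
from rig import read_state, optics, robot
def cam(n,save=None):
    st=read_state()
    p,d=optics.camera(n)
    if save: cv2.imwrite('pics/'+save+'.png',p); np.savez('pics/'+save+'.npz',p=p,d=d,pos=st['position'],q=st['orientation'])
    return p,d,st
def T_wc(n,pos=None,q=None):
    c=optics.calibration(n)
    T=np.eye(4)
    if n=='wrist':
        T[:3,:3]=R.from_quat(q).as_matrix();T[:3,3]=pos
        return T@np.array(c['mount'])
    Rm=cv2.Rodrigues(np.array(c['rvec'],float))[0]
    T[:3,:3]=Rm.T;T[:3,3]=-Rm.T@np.array(c['tvec'],float).ravel();return T
def slopes(n,uv):
    c=optics.calibration(n);k=c['k1'];K=np.array(c['mtx'])
    return cv2.undistortPoints(np.array(uv,float).reshape(-1,1,2),K,np.array([k,0,0,0,0],float)).reshape(-1,2)
def cloud(n,d,pos=None,q=None):
    v,u=np.mgrid[:480,:640]
    s=slopes(n,np.stack([u,v],-1).reshape(-1,2)).reshape(480,640,2)
    P=np.dstack([s*d[...,None],d])
    T=T_wc(n,pos,q)
    W=P@T[:3,:3].T+T[:3,3];W[d==0]=np.nan
    return W
def onplane(n,uv,z,pos=None,q=None):
    s=slopes(n,uv);T=T_wc(n,pos,q)
    r=np.c_[s,np.ones(len(s))]@T[:3,:3].T;o=T[:3,3]
    return o+r*((z-o[2])/r[:,2])[:,None]
def proj(n,X,pos=None,q=None):
    c=optics.calibration(n);Ti=np.linalg.inv(T_wc(n,pos,q))
    X=np.atleast_2d(X);C=X@Ti[:3,:3].T+Ti[:3,3]
    s=C[:,:2]/C[:,2:];r2=(s**2).sum(1,keepdims=True);s=s*(1+c['k1']*r2)
    K=np.array(c['mtx']);return s@K[:2,:2].T+K[:2,2]
E
python3 - <<'E'
from h import *
print(read_state(), robot.tcp_to_tips, [a for a in dir(robot) if a[0]!='_'])
for n in ('scene','top','wrist'):
    p,d,st=cam(n,n+'0'); print(n,optics.calibration(n))
E
```

```text
pics
{'time_s': 0.0, 'joints': array([-1.30156828,  0.43518586,  0.02496563,  1.57411764, -0.01158381,
        1.133944  , -0.07509016]), 'qvel': array([ 0.00012851, -0.00177871,  0.00110758, -0.00038138,  0.0013431 ,
        0.00066413,  0.0007835 ]), 'joint_torque': array([-1.03957907e-03, -6.67836356e+01,  9.84502137e-01, -3.14461327e+01,
       -6.05132477e-02,  4.26825334e-02,  1.68616211e-04]), 'position': array([0.22695372, 0.58182901, 0.24495996]), 'orientation': array([ 8.25639711e-01,  5.64197215e-01, -5.78434632e-04,  4.85349051e-04]), 'ft_force': array([ 0.19625472, -0.84817534,  0.39839817]), 'ft_torque': array([-0.03335418, -0.03721446,  0.05611782]), 'opening': 0.9997598318613148} 0.019 ['IKError', 'close_job', 'tcp_to_tips']
scene {'mtx': array([[587.17528145,   0.        , 315.3019802 ],
       [  0.        , 587.17528145, 243.06480399],
       [  0.        ,   0.        ,   1.        ]]), 'k1': -0.18643035912523262, 'rvec': array([ 2.14525142, -1.22045048,  0.48435556]), 'tvec': array([-0.27086687,  0.37858494,  1.17756301])}
top {'mtx': array([[512.31061337,   0.        , 326.70452862],
       [  0.        , 512.31061337, 241.28536697],
       [  0.        ,   0.        ,   1.        ]]), 'k1': -0.09785268960255107, 'rvec': array([ 2.09350145, -2.15549902,  0.15992938]), 'tvec': array([0.0171871 , 0.5369108 , 1.27012836])}
wrist {'mtx': array([[353.46164714,   0.        , 325.99051962],
       [  0.        , 353.46164714, 234.39631808],
       [  0.        ,   0.        ,   1.        ]]), 'k1': -0.06655466062014136, 'mount': array([[ 9.99999935e-01,  2.17471190e-04,  2.88855050e-04,
        -1.12481286e-03],
       [-2.87617673e-04,  9.62573530e-01,  2.71020511e-01,
        -7.23000270e-02],
       [-2.19105072e-04, -2.71020577e-01,  9.62573529e-01,
        -1.39907884e-01],
       [ 0.00000000e+00,  0.00000000e+00,  0.00000000e+00,
         1.00000000e+00]])}
```

View pics/scene0.png

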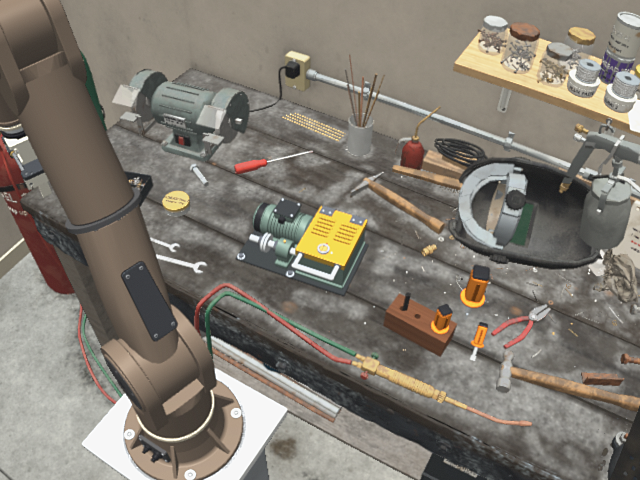

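View pics/top0.png

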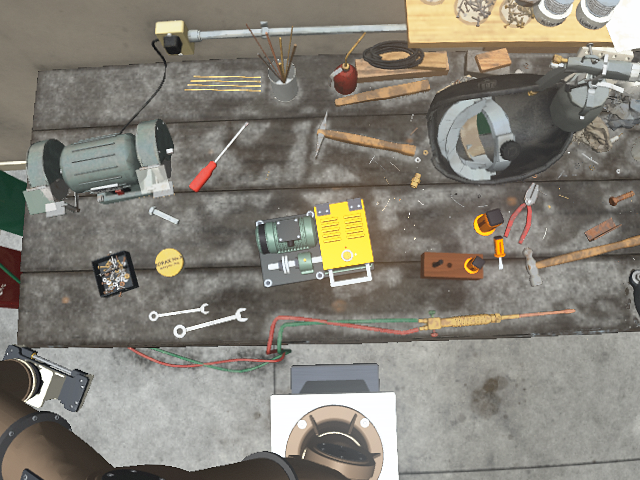

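View pics/wrist0.png

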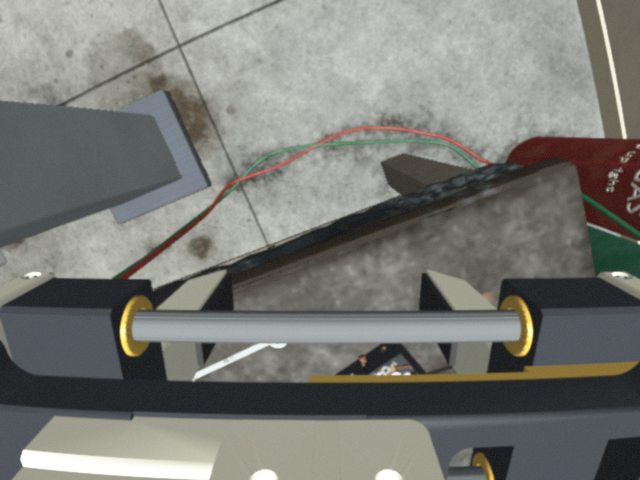

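Run:
```python
from h import *
z=np.load('pics/top0.npz');p=z['p'];W=cloud('top',z['d'])
np.save('pics/Wtop0',W)
zs=np.load('pics/scene0.npz');Ws=cloud('scene',zs['d'])
print('bench z',np.nanmedian(W[290:300,150:400,2]),np.nanmedian(Ws[330:340,260:300,2]))
a=cv2.resize(p[180:300,230:390],None,fx=5,fy=5,interpolation=cv2.INTER_CUBIC)
b=cv2.resize(p[200:290,410:530],None,fx=5,fy=5,interpolation=cv2.INTER_CUBIC)
c=cv2.resize(zs['p'][250:370,370:530],None,fx=5,fy=5,interpolation=cv2.INTER_CUBIC)
cv2.imwrite('pics/a1.png',a);cv2.imwrite('pics/b1.png',b);cv2.imwrite('pics/c1.png',c)
hsv=cv2.cvtColor(p,cv2.COLOR_BGR2HSV)
m=(hsv[...,0]>20)&(hsv[...,0]<32)&(hsv[...,1]>150)&(hsv[...,2]>120)
roi=np.zeros_like(m);roi[190:280,300:385]=1
m&=roi
print('yellow z',np.percentile(W[m][:,2],[5,50,95]))
k=m&(abs(W[...,2]-.103)<.008)
pts=W[k][:,:2].astype(np.float32);print(len(pts),cv2.minAreaRect(pts))
# slot mouth level etc
print(W[255,347],W[278,348])
# block
for (u,v) in [(430,265),(450,265),(473,265),(487,222),(500,250),(437,263)]: print(u,v,W[v,u])
```

```text
bench z -0.002769833064991012 -0.0013591771868977087
yellow z [nan nan nan]
2604 ((0.545258641242981, -0.039833299815654755), (0.15973536670207977, 0.1232331320643425), 7.429145812988281)
[ 0.49167666 -0.04800334  0.10444574] [ 0.44586573 -0.05105658 -0.00404032]
430 265 [ 0.46615012 -0.25737063  0.0592972 ]
450 265 [ 0.46643452 -0.31174782  0.0428344 ]
473 265 [ 0.45514192 -0.34890329  0.12468312]
487 222 [ 0.55320591 -0.38214378  0.15462733]
500 250 [ 0.50216116 -0.44686577  0.03494684]
437 263 [ 0.467416   -0.27004827  0.08615198]
```

View pics/a1.png

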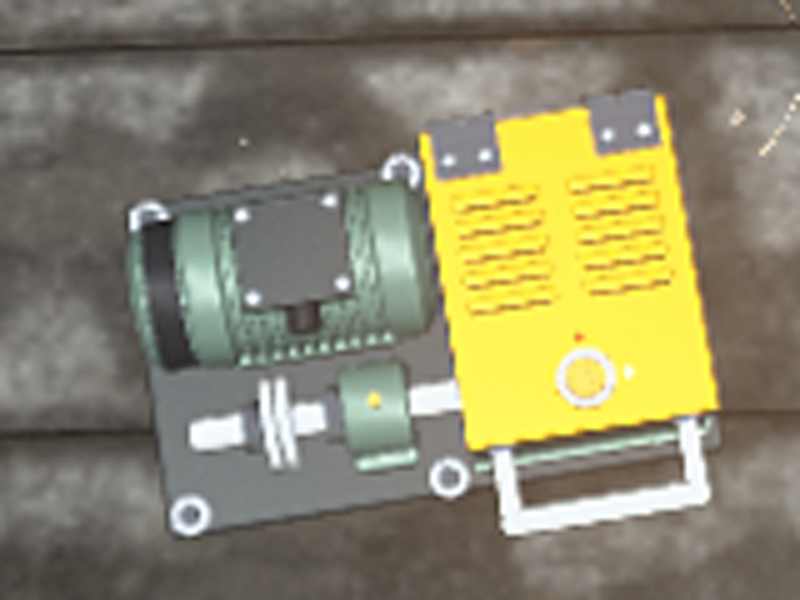

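View pics/b1.png

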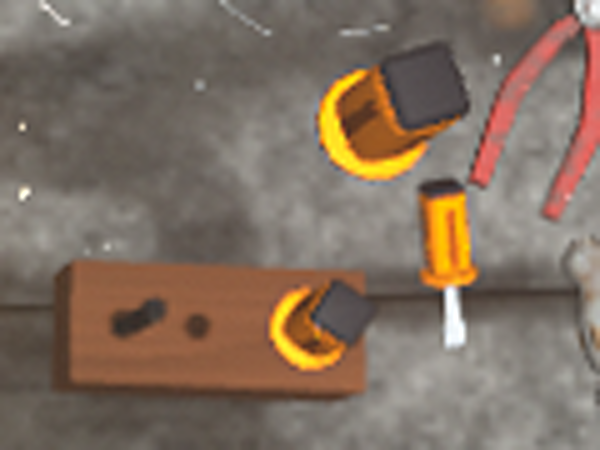

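View pics/c1.png

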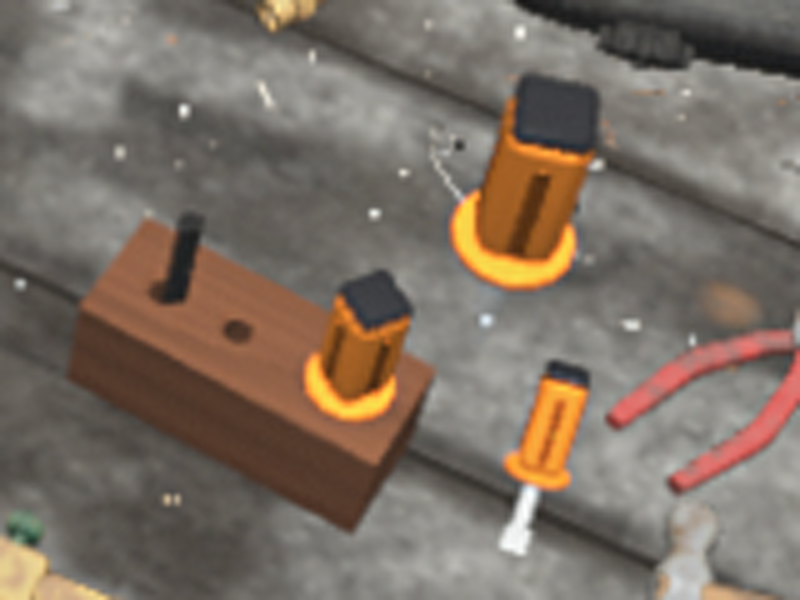

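Three amber drivers appear. The large one stands free at top (487,222), the small one lies at (500,250), and the middle-sized one stands in the block at (473,265). The crops show the block one sits in the hole furthest from the dark punch at (437,263), so it is the one to use. First I'll look at the screw.

Emit:
drive_tool:
  commands:
    - [[-0.028,0.027,0,0,0,0],[-0.028,0.027,0,0,0,0],[-0.028,0.027,0,0,0,0],[-0.028,0.027,0,0,0,0],[-0.028,0.027,0,0,0,0],[-0.028,0.027,0,0,0,0],[-0.028,0.027,0,0,0,0],[-0.028,0.027,0,0,0,0],[-0.028,0.027,0,0,0,0],[-0.028,0.027,0,0,0,0]]

```text
time_s: 0.98
position: [0.3764, 0.2158, 0.2409]
orientation: [0.821, 0.571, -0.002, -0.001]
ft_force: [1.4, 0.1, 0.3]
opening: 1.003
```

```bash
cat >> h.py <<'E'
def delta(pos=None,q=None,yaw=None):
    st=read_state();r0=R.from_quat(st['orientation']);p0=np.array(st['position'])
    if q is None:
        if yaw is None: r1=r0
        else: r1=R.from_euler('z',yaw)*R.from_euler('x',np.pi)
    else: r1=R.from_quat(q)
    d=r0.inv().apply(np.array(p0 if pos is None else pos)-p0);w=(r0.inv()*r1).as_rotvec()
    x=r0.apply([1,0,0])
    print('pos',p0.round(4),'yaw',round(np.arctan2(x[1],x[0]),4),'tilt',r0.apply([0,0,1]).round(3),'j',np.round(st['joints'],2),'F',np.round(st['ft_force'],1),'op',round(st['opening'],3),'t',st['time_s'])
    print('DELTA',d.round(4),w.round(4), 'rows>=',round(np.linalg.norm(d)/.0417,1),round(np.linalg.norm(w)/.125,1))
E
python3 -c "
from h import *
delta([.492,-.047,.23])"
```

```text
pos [0.3764 0.2158 0.2409] yaw 1.2145 tilt [-0.005 -0.    -1.   ] j [-0.8   0.12  0.18  2.03 -0.03  1.    0.61] F [1.4 0.1 0.3] op 1.003 t 0.9833
DELTA [-0.206   0.2     0.0103] [0. 0. 0.] rows>= 6.9 0.0
```

Emit:
drive_tool:
  commands:
    - [[-0.026,0.025,0.001,0,0,0],[-0.026,0.025,0.001,0,0,0],[-0.026,0.025,0.001,0,0,0],[-0.026,0.025,0.001,0,0,0],[-0.026,0.025,0.001,0,0,0],[-0.026,0.025,0.001,0,0,0],[-0.026,0.025,0.001,0,0,0],[-0.026,0.025,0.001,0,0,0],[-0.005,0.005,0.001,0,0,0],[0,0,0,0,0,0]]

```text
time_s: 1.82
position: [0.4975, -0.0795, 0.2317]
orientation: [0.824, 0.566, -0.001, 0.0]
ft_force: [0.5, 0.7, -0.2]
opening: 1.0
```

Run:
```python
from h import *
delta([.492,-.047,.23])
p,d,st=cam('wrist','w1')
cv2.imwrite('pics/w1c.png',p)
```

```text
pos [ 0.4975 -0.0795  0.2317] yaw 1.2045 tilt [-0.002 -0.002 -1.   ] j [-0.3   0.26  0.43  1.91 -0.12  1.    1.4 ] F [ 0.5  0.7 -0.2] op 1.0 t 1.8167
DELTA [ 0.0284 -0.0168  0.0016] [0. 0. 0.] rows>= 0.8 0.0
```

View pics/w1c.png

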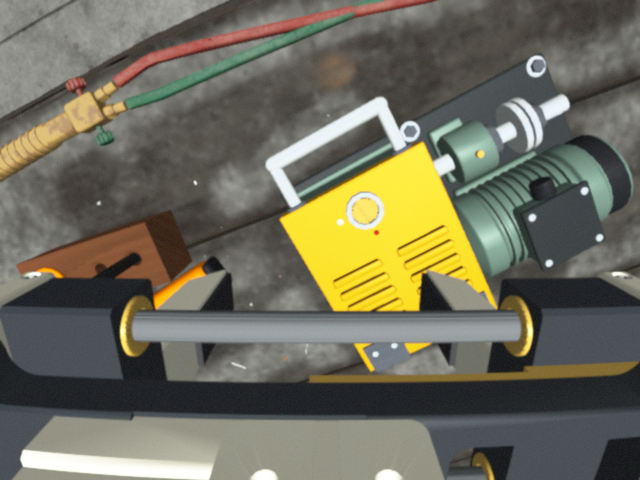

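Run:
```python
from h import *
z=np.load('pics/w1.npz');p=z['p']
cv2.imwrite('pics/w1s.png',cv2.resize(p[180:240,325:405],None,fx=10,fy=10,interpolation=cv2.INTER_CUBIC))
```

```text
(no output)
```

View pics/w1s.png

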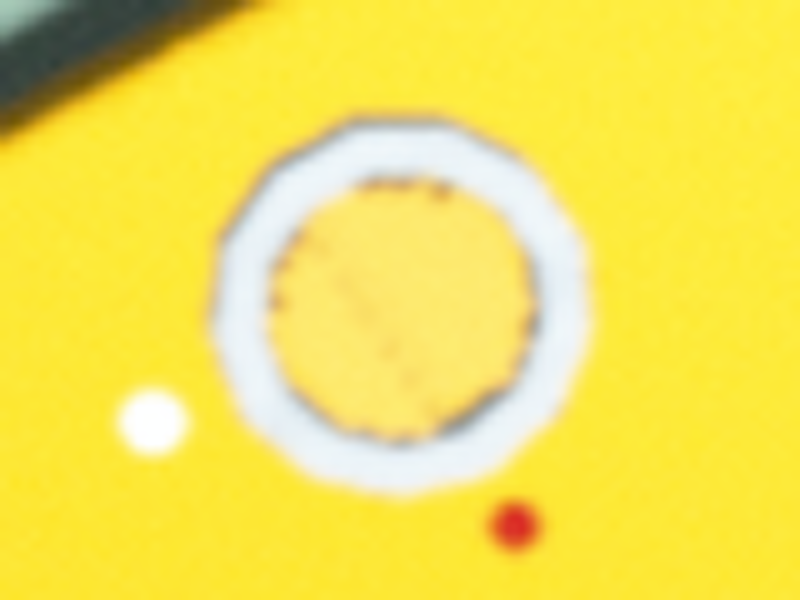

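Run:
```python
from h import *
z=np.load('pics/w1.npz');p=z['p']
c=p[190:232,343:387]
out=[]
for ch in range(3):
    g=cv2.resize(c[...,ch],None,fx=6,fy=6,interpolation=cv2.INTER_CUBIC).astype(float)
    m=np.zeros(g.shape,np.uint8);cv2.circle(m,(132,126),70,1,-1)
    lo,hi=np.percentile(g[m>0],[2,98]);out.append(np.clip((g-lo)/(hi-lo+1e-6)*255,0,255))
cv2.imwrite('pics/w1e.png',np.hstack(out))
# ring center, via white
pos,q=z['pos'],z['q']
W=cloud('wrist',z['d'],pos,q)
hsv=cv2.cvtColor(p,cv2.COLOR_BGR2HSV)
m=((hsv[...,1]<60)&(hsv[...,2]>180));r=np.zeros_like(m);r[185:235,342:388]=1;m&=r
n,l,s,ce=cv2.connectedComponentsWithStats(m.astype(np.uint8))
for i in range(1,n):
    if s[i,4]>10: print(s[i],ce[i])
i=1+np.argmax(s[1:,4]);(cx,cy),ax,an=cv2.fitEllipse(max(cv2.findContours((l==i).astype(np.uint8),0,1)[0],key=len));print(cx,cy,ax)
print('ring',onplane('wrist',[[cx,cy]],.110,pos,q), np.nanmedian(W[l==i][:,2]))
red=((hsv[...,0]<8)|(hsv[...,0]>172))&(hsv[...,1]>150);red[:225]=0;red[240:]=0;red[:,:365]=0;red[:,390:]=0
print('red',np.argwhere(red).mean(0)[::-1],onplane('wrist',[np.argwhere(red).mean(0)[::-1]],.103,pos,q))
y=(hsv[...,0]>20)&(hsv[...,0]<33)&(hsv[...,1]>150)&(abs(W[...,2]-.103)<.012)
y[:135]=0;y[:,:270]=0;y[:,500:]=0
rr=cv2.minAreaRect(W[y][:,:2].astype(np.float32));print(rr,np.nanmedian(W[y][:,2]))
# bar
```

```text
[346 192  38  37 539] [364.34693878 209.75510204]
364.57293701171875 210.09146118164062 (36.09996795654297, 36.817352294921875)
ring [[ 0.49081306 -0.04721699  0.11      ]] 0.11068539225763008
red [376.125 232.125] [[ 0.51241888 -0.04435766  0.103     ]]
((0.5456846952438354, -0.03993946313858032), (0.16083669662475586, 0.12422530353069305), 7.579461574554443) 0.1040176836153886[ WARN:0@0.435] global loadsave.cpp:1063 imwrite_ Unsupported depth image for selected encoder is fallbacked to CV_8U.
```

View pics/w1e.png

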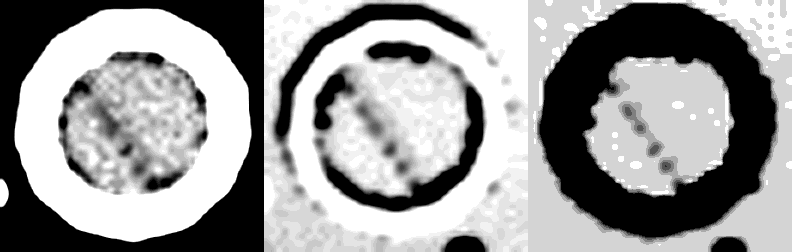

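Run:
```python
from h import *
z=np.load('pics/w1.npz');pos,q=z['pos'],z['q']
P=onplane('wrist',[[357.2,205],[368.3,220.8]],.110,pos,q);d=P[1]-P[0];print(np.arctan2(d[1],d[0]),P)
# block rough from top cam
W=np.load('pics/Wtop0.npy')
m=np.zeros(W.shape[:2],bool);m[245:285,415:490]=1
m&=abs(W[...,2]-.058)<.005
print(cv2.minAreaRect(W[m][:,:2].astype(np.float32)),np.nanmedian(W[m][:,2]))
delta([.40,-.32,.22],yaw=1.0)
```

```text
0.25563976363022045 [[ 0.48514981 -0.05110856  0.11      ]
 [ 0.49966999 -0.04731359  0.11      ]]
((0.46443045139312744, -0.31660303473472595), (0.1493498980998993, 0.06297832727432251), 85.87980651855469) 0.05671443515579555
pos [ 0.4973 -0.0791  0.2318] yaw 1.2048 tilt [-0.002 -0.002 -1.   ] j [-0.3   0.26  0.43  1.91 -0.12  1.    1.39] F [-0.3 -0.   0.5] op 1.0 t 1.8667
DELTA [-0.2597 -0.0046  0.0124] [-0.0006  0.0026  0.2048] rows>= 6.2 1.6
```

Run:
```python
from h import *
delta([.461,-.3625,.255],yaw=1.0)
```

```text
pos [ 0.4973 -0.0791  0.2318] yaw 1.2048 tilt [-0.002 -0.002 -1.   ] j [-0.3   0.26  0.43  1.91 -0.12  1.    1.39] F [-0.3 -0.   0.5] op 1.0 t 1.8667
DELTA [-0.2777  0.0675 -0.0226] [-0.0006  0.0026  0.2048] rows>= 6.9 1.6
```

Emit:
drive_tool:
  commands:
    - [[-0.035,0.0085,-0.003,0,0,0],[-0.035,0.0085,-0.003,0,0,0],[-0.035,0.0085,-0.003,0,0,0],[-0.035,0.0085,-0.003,0,0,0],[-0.035,0.0085,-0.003,0,0,0],[-0.035,0.0085,-0.003,0,0,0],[-0.035,0.0085,-0.003,0,0,0],[-0.02,0.005,0,0,0,0.1],[0,0,0,0,0,0.1],[0,0,0,0,0,0]]

```text
time_s: 2.7
position: [0.4668, -0.3396, 0.2517]
orientation: [0.871, 0.491, 0.0, -0.005]
ft_force: [0.4, -0.3, 0.6]
opening: 1.003
```

Run:
```python
from h import *
delta([.461,-.3625,.255],yaw=1.0)
p,d,st=cam('wrist','w2')
```

```text
pos [ 0.4668 -0.3396  0.2517] yaw 1.0258 tilt [-0.004  0.008 -1.   ] j [ 0.13  0.38  0.57  1.71 -0.23  1.12  1.8 ] F [ 0.4 -0.3  0.6] op 1.003 t 2.7
DELTA [-0.0225  0.0069 -0.0035] [-0.0081 -0.0045  0.0258] rows>= 0.6 0.2
```

View pics/w2.png

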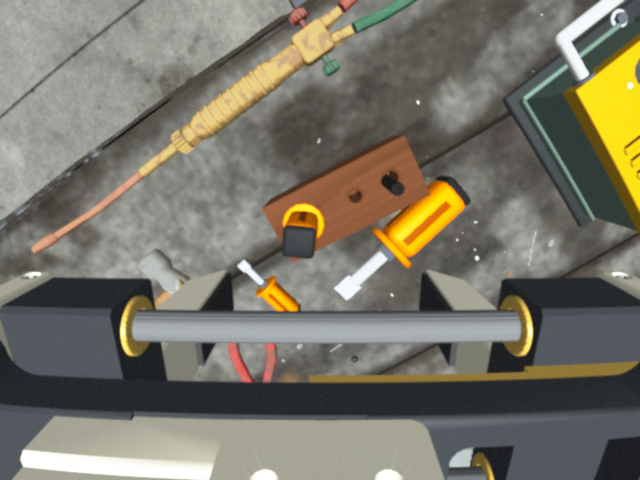

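Run:
```python
from h import *
z=np.load('pics/w2.npz');W=cloud('wrist',z['d'],z['pos'],z['q'])
for u,v in [(460,190),(430,215),(390,245),(345,290),(275,293),(298,245),(300,210),(355,195),(392,184)]: print(u,v,W[v,u].round(3))
p,d,st=cam('top','top2')
cv2.imwrite('pics/top2c.png',cv2.resize(p[170:320,400:600],None,fx=4,fy=4))
```

```text
460 190 [ 0.519 -0.212  0.038]
430 215 [ 0.525 -0.251  0.044]
390 245 [ 0.527 -0.302  0.055]
345 290 [ 0.553 -0.368  0.038]
275 293 [ 0.521 -0.44   0.024]
298 245 [ 0.464 -0.364  0.128]
300 210 [ 0.449 -0.358  0.065]
355 195 [ 0.472 -0.307  0.018]
392 184 [ 0.463 -0.276  0.11 ]
```

View pics/top2c.png

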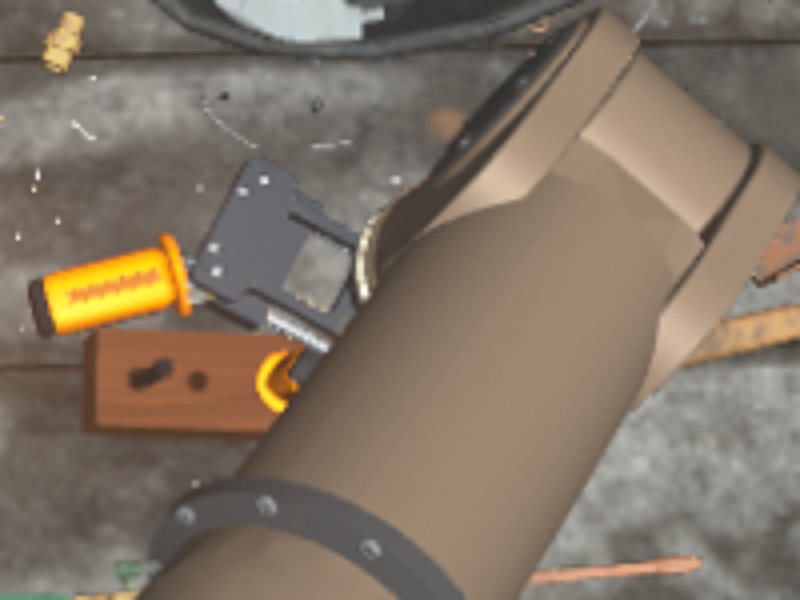

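The large look-alike toppled off its own tip. Its blade is still at its old spot (0.553,-0.368) and it lies behind the block; none of my moves came near it. The middle driver, handle top at wrist (298,245), still stands in its hole. Next I'll measure it.

Run:
```python
from h import *
z=np.load('pics/w2.npz');p=z['p'];pos,q=z['pos'],z['q'];W=cloud('wrist',z['d'],pos,q)
m=np.zeros(W.shape[:2],bool);m[195:270,270:335]=1
t=m&(W[...,2]>.116)&(W[...,2]<.135)
r=cv2.minAreaRect(W[t][:,:2].astype(np.float32));print('top',t.sum(),r,np.nanmedian(W[t][:,2]))
c=m&(abs(W[...,2]-.063)<.008)
hs=cv2.cvtColor(p,cv2.COLOR_BGR2HSV)
dark=t&(hs[...,2]<110)
ct=max(cv2.findContours(dark.astype(np.uint8),0,1)[0],key=len).reshape(-1,2)
P=onplane('wrist',ct,.123,pos,q)[:,:2].astype(np.float32);print('dark',cv2.minAreaRect(P))
# collar ring circle
am=m&(hs[...,0]>8)&(hs[...,0]<28)&(hs[...,1]>200)&(hs[...,2]>200)&(W[...,2]<.075)
X=W[am];X=X[~np.isnan(X[:,0])]
from scipy.optimize import least_squares
b=m&(abs(W[...,2]-.058)<.004)&(hs[...,0]<14)&(hs[...,2]<160)
for lab,mm in (('blk',None),):
    mm=np.zeros_like(m);mm[130:270,255:435]=1;mm&=abs(W[...,2]-.058)<.005
    print(lab,cv2.minAreaRect(W[mm][:,:2].astype(np.float32)),np.nanmedian(W[mm][:,2]))
cv2.imwrite('pics/w2d.png',cv2.resize(p[180:280,250:350],None,fx=6,fy=6,interpolation=cv2.INTER_CUBIC))
```

```text
top 1108 ((0.4617914855480194, -0.3624442517757416), (0.027179958298802376, 0.02715289779007435), 52.78236770629883) 0.12687972805721953
dark ((0.4626399576663971, -0.3631390333175659), (0.025922996923327446, 0.025512415915727615), 52.819725036621094)
blk ((0.4932032525539398, -0.31832319498062134), (0.1500776708126068, 0.11832787841558456), 86.12741088867188) 0.05882241930025067
```

View pics/w2d.png

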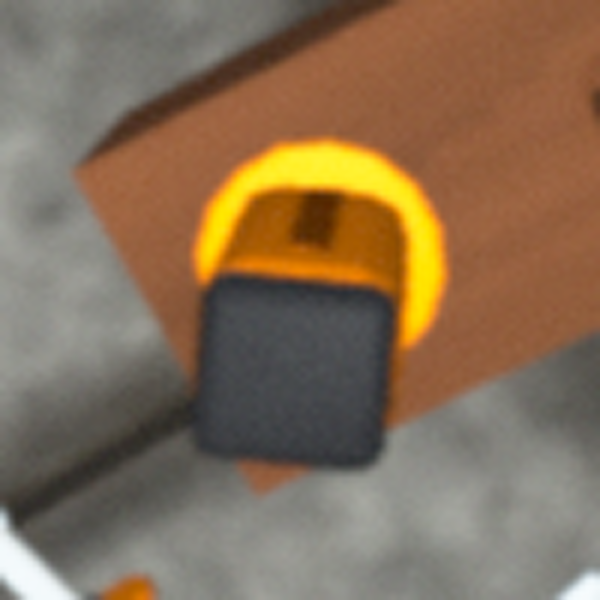

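Run:
```python
from h import *
delta([.462,-.3627,.16],yaw=.9215)
```

```text
pos [ 0.4671 -0.3387  0.2517] yaw 1.0351 tilt [-0.004  0.008 -1.   ] j [ 0.13  0.38  0.57  1.71 -0.23  1.12  1.8 ] F [-0.1  0.2 -0.5] op 0.999 t 2.8
DELTA [-0.0236  0.0086  0.0915] [-0.0082 -0.0043  0.1136] rows>= 2.3 0.9
```

Emit:
drive_tool:
  commands:
    - [[-0.012,0.0045,0.03,-0.004,-0.002,0],[-0.012,0.0045,0.03,-0.004,-0.002,0],[0,0,0.03,0,0,0.114],[0,0,0,0,0,0],[0,0,0,0,0,0]]

```text
time_s: 3.22
position: [0.4684, -0.3546, 0.1607]
orientation: [0.889, 0.458, 0.004, -0.0]
ft_force: [1.0, -0.6, 1.4]
opening: 0.999
```

Run:
```python
from h import *
delta([.462,-.3627,.094],yaw=.9215)
p,d,st=cam('wrist','w3');pos,q=st['position'],st['orientation']
W=cloud('wrist',d,pos,q)
t=(W[...,2]>.117)&(W[...,2]<.133);t[:,:240]=0;t[:,410:]=0;t[320:]=0
P=W[t][:,:2].astype(np.float32);print(t.sum(),cv2.minAreaRect(P))
```

```text
pos [ 0.4684 -0.3546  0.1607] yaw 0.9505 tilt [ 0.006  0.004 -1.   ] j [ 0.18  0.49  0.55  1.8  -0.32  0.93  1.82] F [ 1.  -0.6  1.4] op 0.999 t 3.2167
DELTA [-0.0108 -0.0007  0.0666] [ 0.0026 -0.0069  0.029 ] rows>= 1.6 0.2
2358 ((0.4616100490093231, -0.3624805808067322), (0.027426952496170998, 0.026795532554388046), 54.672611236572266)
```

View pics/w3.png

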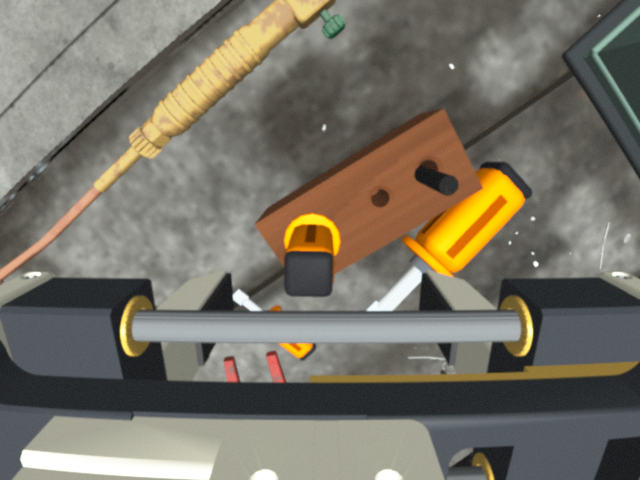

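Emit:
drive_tool:
  commands:
    - [[-0.011,-0.0005,0,0.0026,-0.007,0.012],[-0.002,0,0.02,0,0,0],[0,0,0.025,0,0,0],[0,0,0.02,0,0,0],[0,0,0,0,0,0]]

```text
time_s: 3.68
position: [0.4656, -0.3665, 0.1036]
orientation: [0.888, 0.46, 0.004, 0.005]
ft_force: [-0.1, 0.5, -0.3]
opening: 1.0
```

Run:
```python
from h import *
delta([.4617,-.3626,.094],yaw=.937)
```

```text
pos [ 0.4656 -0.3665  0.1036] yaw 0.9565 tilt [ 0.012 -0.006 -1.   ] j [ 0.23  0.57  0.51  1.85 -0.37  0.81  1.88] F [-0.1  0.5 -0.3] op 1.0 t 3.6833
DELTA [ 0.001  -0.0055  0.0096] [ 0.013  -0.0019  0.0195] rows>= 0.3 0.2
```

Emit:
drive_tool:
  commands:
    - [[0.001,-0.0055,0.0096,0.013,-0.002,0.02],[0,0,0,0,0,0],[0,0,0,0,0,0]]

```text
time_s: 3.93
position: [0.4628, -0.364, 0.0977]
orientation: [0.892, 0.452, 0.001, 0.001]
ft_force: [0.2, -0.0, -0.1]
opening: 1.001
```

Run:
```python
from h import *
delta([.4617,-.3626,.094],yaw=.937)
```

```text
pos [ 0.4628 -0.364   0.0977] yaw 0.9374 tilt [ 0.003 -0.002 -1.   ] j [ 0.22  0.57  0.51  1.86 -0.38  0.8   1.87] F [ 0.2 -0.  -0.1] op 1.001 t 3.9333
DELTA [ 0.0005 -0.0017  0.0037] [ 0.0033 -0.      0.0004] rows>= 0.1 0.0
```

Emit:
drive_tool:
  commands:
    - [[0.0005,-0.0017,0.0037,0.003,0,0],[0,0,0,0,0,0],[0,0,0,0,0,0],[0,0,0,0,0,0],[0,0,0,0,0,0],[0,0,0,0,0,0]]
  gripper: 1

```text
time_s: 4.43
position: [0.4634, -0.3636, 0.0975]
orientation: [0.892, 0.452, 0.001, 0.002]
ft_force: [-0.1, 0.6, -0.3]
opening: 0.613
```

Run:
```python
from h import *
delta([.4617,-.3626,.094],yaw=.937)
```

```text
pos [ 0.4634 -0.3636  0.0975] yaw 0.9391 tilt [ 0.005 -0.003 -1.   ] j [ 0.22  0.57  0.51  1.86 -0.38  0.8   1.87] F [-0.1  0.6 -0.3] op 0.613 t 4.4333
DELTA [-0.0002 -0.002   0.0035] [ 0.0053 -0.0006  0.0021] rows>= 0.1 0.0
```

Emit:
drive_tool:
  commands:
    - [[0,-0.002,0.005,0.004,0,0],[0,0,0,0,0,0],[0,0,0,0,0,0],[0,0,0,0,0,0],[0,0,0,0,0,0],[0,0,0,0,0,0],[0,0,0,0,0,0],[0,0,0,0,0,0]]

```text
time_s: 5.1
position: [0.4616, -0.3622, 0.0918]
orientation: [0.892, 0.453, 0.0, 0.0]
ft_force: [-0.3, 0.4, -0.2]
opening: 0.3
```

Run:
```python
from h import *
delta([.4617,-.3626,.094],yaw=.937)
p,d,st=cam('wrist','w4')
```

```text
pos [ 0.4616 -0.3622  0.0918] yaw 0.9392 tilt [ 0.001  0.    -1.   ] j [ 0.23  0.58  0.5   1.86 -0.38  0.79  1.87] F [-0.3  0.4 -0.2] op 0.3 t 5.1
DELTA [-0.0003  0.0003 -0.0022] [ 0.0005 -0.0006  0.0022] rows>= 0.1 0.0
```

View pics/w4.png

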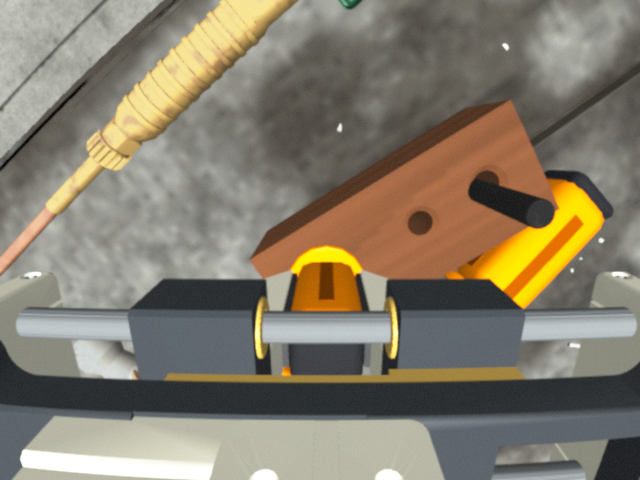

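Emit:
drive_tool:
  commands:
    - [[0,0,-0.02,0,0,0],[0,0,-0.025,0,0,0],[0,0,-0.03,0,0,0],[0,0,-0.03,0,0,0],[0,0,-0.03,0,0,0],[0,0,-0.02,0,0,0],[0,0,-0.005,0,0,0],[0,0,0,0,0,0]]

```text
time_s: 5.82
position: [0.4593, -0.3611, 0.256]
orientation: [0.892, 0.452, -0.002, -0.003]
ft_force: [-0.6, -0.5, -1.7]
opening: 0.305
```

Run:
```python
from h import *
delta([.4908,-.0472,.235],yaw=.25)
p,d,st=cam('wrist','w5'); p,d,st=cam('scene','s5')
cv2.imwrite('pics/s5c.png',cv2.resize(p[180:380,350:550],None,fx=3,fy=3,interpolation=cv2.INTER_CUBIC))
```

```text
pos [ 0.4593 -0.3611  0.256 ] yaw 0.9381 tilt [-0.006  0.003 -1.   ] j [ 0.14  0.4   0.61  1.69 -0.25  1.14  1.76] F [-0.6 -0.5 -1.7] op 0.305 t 5.8167
DELTA [ 0.2718 -0.16    0.0218] [-0.0062  0.003   0.6881] rows>= 7.6 5.5
```

View pics/w5.png

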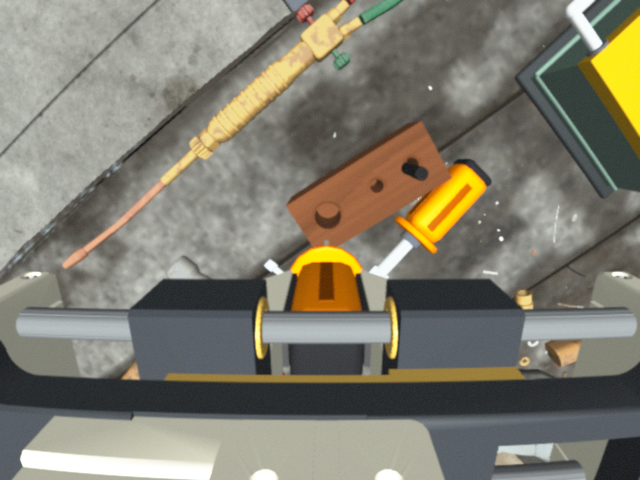

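View pics/s5c.png

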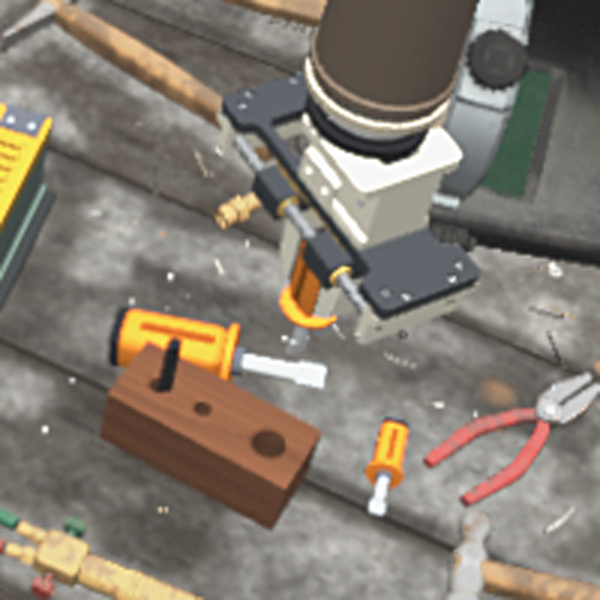

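Run:
```python
from h import *
z=np.load('pics/s5.npz');p=z['p']
tcp=np.array([.4593,-.3611,.256])
print(proj('scene',[tcp,tcp-[0,0,.0338],tcp-[0,0,.0838]]))
T=T_wc('scene');print('cam',T[:3,3])
u,v=proj('scene',[tcp-[0,0,.06]])[0].astype(int)
cv2.imwrite('pics/s5b.png',cv2.resize(p[v-25:v+25,u-30:u+30],None,fx=12,fy=12,interpolation=cv2.INTER_CUBIC))
z=np.load('pics/w5.npz');h=onplane('wrist',[[328,213]],.058,z['pos'],z['q']);print('hole',h)
```

```text
[[456.65428008 270.52133018]
 [453.39354209 281.2467755 ]
 [448.78785521 296.27942376]]
cam [-0.30695072 -0.47775327  1.13176108]
hole [[ 0.45988586 -0.36027602  0.058     ]]
```

View pics/s5b.png

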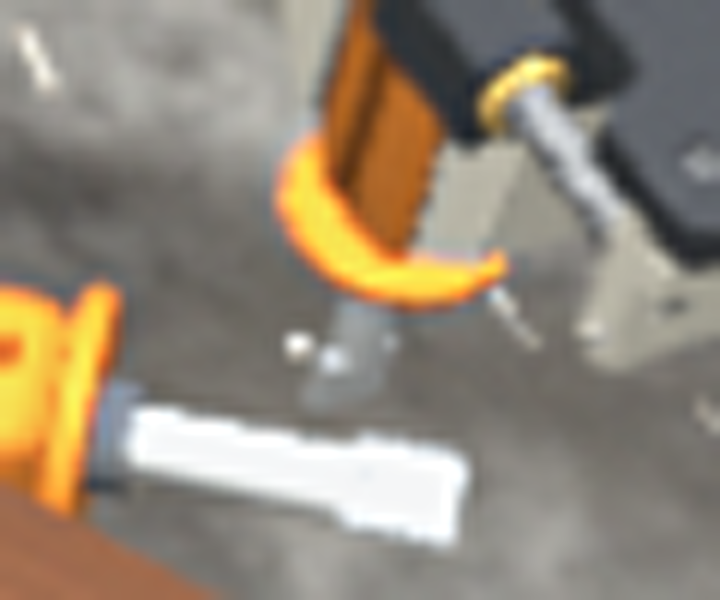

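Run:
```python
from h import *
tcp=np.array([.4593,-.3611,.256]);t=tcp-[0,0,.0838]
u,v=proj('scene',[tcp-[0,0,.06]])[0].astype(int)
for y in (.938,.938-np.pi/2):
    d=np.array([np.cos(y),np.sin(y),0])*.007
    for a in (t,t+[0,0,.012]): print(y,((proj('scene',[a-d,a+d])-[u-30,v-25]+.5)*12).round())
```

```text
0.938 [[373. 423.]
 [330. 364.]]
0.938 [[386. 381.]
 [343. 321.]]
-0.6327963267948966 [[317. 406.]
 [386. 380.]]
-0.6327963267948966 [[330. 364.]
 [399. 338.]]
```

Run:
```python
from h import *
z=np.load('pics/s5.npz');p=z['p'];d=z['d']
tcp=np.array([.4593,-.3611,.256])
u,v=proj('scene',[tcp-[0,0,.06]])[0].astype(int)
W=cloud('scene',d)
c=p[v-5:v+20,u-15:u+20]
g=cv2.resize(c,None,fx=16,fy=16,interpolation=cv2.INTER_NEAREST).astype(float)
g=np.clip((g-60)*1.6,0,255)
cv2.imwrite('pics/s5d.png',g.astype(np.uint8))
print((W[v-5:v+20,u-15:u+20,2]*1000)[8:,2:24].round().astype(int))
```

```text
[[                   0                   -2                    0
                    -2                   -2                    2
                    -3                    4                   -3
                    -2                  190                  191
                   190                  193                  197
                   187                   -3                   -3
                    -1                   -3                   -3
                    -4]
 [                  -5                    0                    0
                     2                    2                   -3
                    -4                   -2                    0
                   187                  184                  189
                   193                  193                  191
                   181                   -2                    3
                    -4                    1                    0
                     1]
 [                   0                   -2                    1
                    -3                    0                    2
            
[... 6404 characters left out ...]
   36
                    32                   36                   29
                    37                   35                   37
                     1]
 [                   3                   -1                    2
                     2                    2                   -1
                     0                    0                    0
                     1                   -4                   29
                    30                   33                   34
                    37                   39                   41
                    37                   36                   38
                    -1]]<stdin>:10: RuntimeWarning: invalid value encountered in cast
```

View pics/s5d.png

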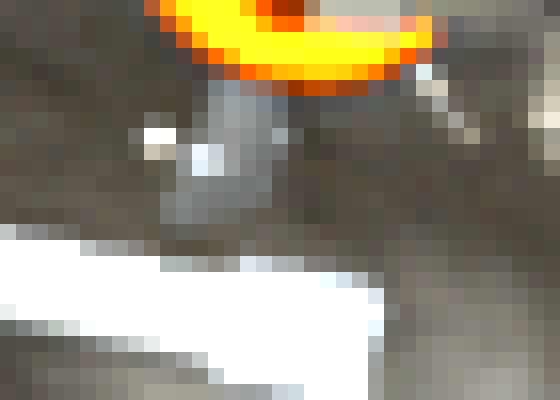

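Run:
```python
from h import *
delta([.44,-.06,.24],yaw=.25)
```

```text
pos [ 0.4587 -0.3606  0.2542] yaw 0.938 tilt [-0.008  0.005 -1.   ] j [ 0.14  0.4   0.61  1.69 -0.25  1.14  1.76] F [-0.1  1.2 -1.3] op 0.303 t 5.9167
DELTA [ 0.2313 -0.1928  0.0158] [-0.0084  0.0041  0.688 ] rows>= 7.2 5.5
```

Emit:
drive_tool:
  commands:
    - [[0.012,-0.01,0,0,0,0],[0.025,-0.021,0.002,0,0,0],[0.028,-0.023,0.002,0,0,0],[0.028,-0.023,0.002,0,0,0],[0.028,-0.023,0.002,0,0,0],[0.028,-0.023,0.002,0,0,0],[0.028,-0.023,0.002,0,0,0],[0.025,-0.021,0.002,0,0,0],[0.01,-0.01,0,0,0,0.1],[0,0,0,0,0,0.12]]

```text
time_s: 6.75
position: [0.4299, -0.0717, 0.2232]
orientation: [0.937, 0.349, -0.016, -0.008]
ft_force: [-0.5, -0.4, -0.8]
opening: 0.302
```

Emit:
drive_tool:
  commands:
    - [[0,0,0,0,0,0.12],[0,0,0,0,0,0.12],[0,0,0,0,0,0.12],[0,0,0,0,0,0.12],[0,0,0,0,0,0.12],[0,0,0,0,0,0.12],[0,0,0,0,0,0.12],[0,0,0,0,0,0.12],[0,0,0,0,0,0.12],[0,0,0,0,0,0.12]]

```text
time_s: 7.58
position: [0.4181, -0.0663, 0.2076]
orientation: [0.964, -0.264, -0.032, 0.008]
ft_force: [0.5, -0.1, -0.2]
opening: 0.301
```

Run:
```python
from h import *
delta([.44,-.06,.24],yaw=-1.315)
```

```text
pos [ 0.4181 -0.0663  0.2076] yaw -0.5358 tilt [-0.065  0.001 -0.998] j [-0.6   0.21  0.75  2.08 -0.16  0.98 -0.29] F [ 0.5 -0.1 -0.2] op 0.301 t 7.5833
DELTA [ 0.0138 -0.0155 -0.0337] [0.053  0.0411 0.7798] rows>= 0.9 6.3
```

Emit:
drive_tool:
  commands:
    - [[0.005,-0.005,-0.034,0.04,0.035,0.05],[0,0,-0.004,0,0,0.12],[0,0,-0.002,0,0,0.12],[0,0,-0.002,0,0,0.12],[0,0,-0.002,0,0,0.12],[0,0,0,0,0,0.12],[0,0,0,0,0,0.1],[0,0,0,0,0,0],[0,0,0,0,0,0]]

```text
time_s: 8.33
position: [0.4188, -0.0625, 0.2398]
orientation: [0.789, -0.614, -0.017, 0.008]
ft_force: [-0.1, 0.0, -1.9]
opening: 0.302
```

Run:
```python
from h import *
delta([.44,-.06,.235],yaw=-1.315)
```

```text
pos [ 0.4188 -0.0625  0.2398] yaw -1.3234 tilt [-0.037  0.01  -0.999] j [-0.74  0.15  0.88  2.06 -0.14  1.03 -1.1 ] F [-0.1  0.  -1.9] op 0.302 t 8.3333
DELTA [ 0.0028 -0.0213  0.004 ] [ 0.0333  0.0185 -0.0081] rows>= 0.5 0.3
```

Emit:
drive_tool:
  commands:
    - [[0.003,-0.021,0.004,0.033,0.019,-0.005],[0,0,0,0,0,0],[0,0,0,0,0,0]]

```text
time_s: 8.58
position: [0.4385, -0.06, 0.2327]
orientation: [0.794, -0.608, -0.001, 0.002]
ft_force: [-0.0, -0.7, -1.7]
opening: 0.302
```

Run:
```python
from h import *
delta([.44,-.06,.235],yaw=-1.315)
p,d,st=cam('wrist','w6')
```

```text
pos [ 0.4385 -0.06    0.2327] yaw -1.3077 tilt [-0.003 -0.002 -1.   ] j [-0.73  0.18  0.88  2.06 -0.16  0.98 -1.08] F [-0.  -0.7 -1.7] op 0.302 t 8.5833
DELTA [ 0.0004 -0.0014 -0.0023] [ 0.0038 -0.0009  0.0073] rows>= 0.1 0.1
```

View pics/w6.png

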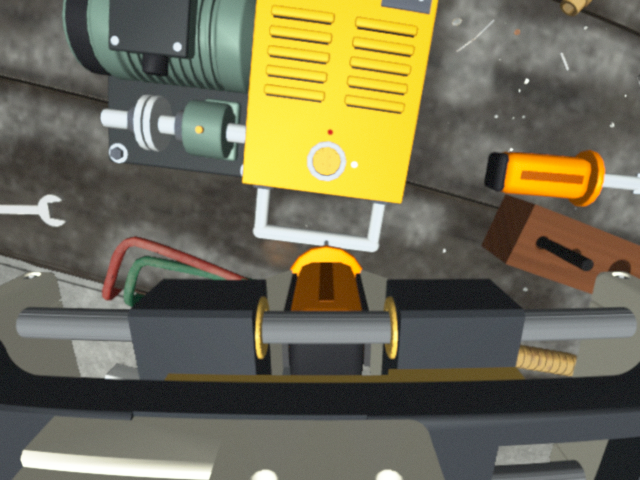

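Run:
```python
from h import *
z=np.load('pics/w6.npz');p=z['p'];pos,q=z['pos'],z['q'];W=cloud('wrist',z['d'],pos,q)
hsv=cv2.cvtColor(p,cv2.COLOR_BGR2HSV)
m=((hsv[...,1]<60)&(hsv[...,2]>180)).astype(np.uint8);r=np.zeros_like(m);r[138:184,302:350]=1;m&=r
n,l,s,ce=cv2.connectedComponentsWithStats(m);i=1+np.argmax(s[1:,4])
(cx,cy),ax,an=cv2.fitEllipse(max(cv2.findContours((l==i).astype(np.uint8),0,1)[0],key=len));print(cx,cy,ax,np.nanmedian(W[l==i][:,2]))
S=onplane('wrist',[[cx,cy]],.110,pos,q)[0];print('screw',S)
print('in tool',R.from_quat(q).inv().apply(S-pos))
c=p[140:182,305:349]
out=[]
for ch in (1,2):
    g=cv2.resize(c[...,ch],None,fx=9,fy=9,interpolation=cv2.INTER_CUBIC).astype(float)
    k=np.zeros(g.shape,np.uint8);cv2.circle(k,(int((cx-305)*9),int((cy-140)*9)),85,1,-1)
    lo,hi=np.percentile(g[k>0],[1,99]);out.append(np.clip((g-lo)/(hi-lo+1e-6)*255,0,255).astype(np.uint8))
cv2.imwrite('pics/w6e.png',np.hstack(out))
y=(hsv[...,0]>20)&(hsv[...,0]<33)&(hsv[...,1]>150)&(abs(W[...,2]-.103)<.008);y[:,:240]=0;y[:,450:]=0;y[205:]=0
print(cv2.minAreaRect(W[y][:,:2].astype(np.float32)))
cv2.imwrite('pics/w6t.png',cv2.resize(p[225:275,290:360],None,fx=8,fy=8,interpolation=cv2.INTER_CUBIC))
```

```text
326.0153503417969 160.865234375 (37.79401779174805, 38.10270309448242) 0.1106912674682653
screw [ 0.49138165 -0.04719768  0.11      ]
in tool [ 0.00128985 -0.0548327   0.12246978]
((0.5372956991195679, -0.04134782403707504), (0.1450279951095581, 0.12484262883663177), 7.723725318908691)
```

View pics/w6e.png

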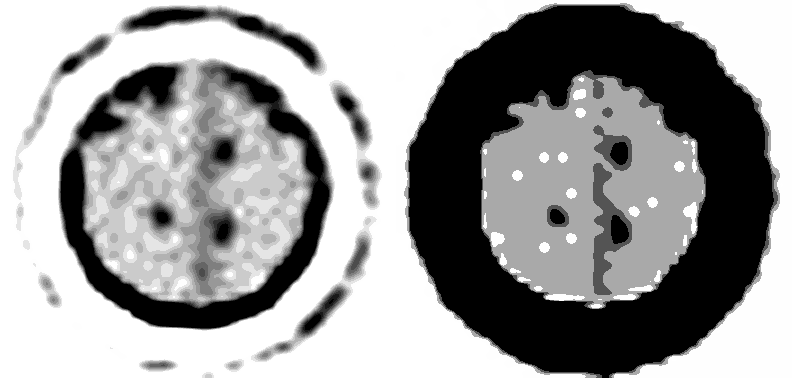

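View pics/w6t.png

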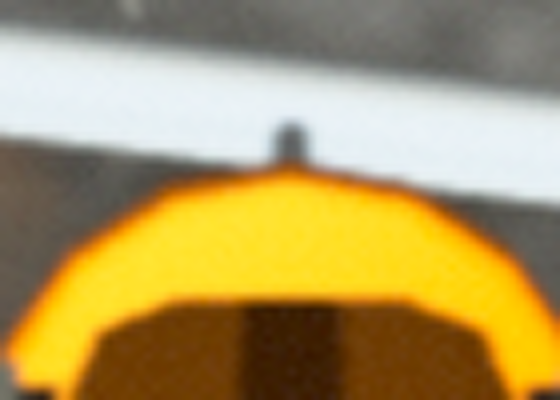

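Run:
```python
from h import *
z=np.load('pics/w6.npz');pos,q=z['pos'],z['q']
print(pos,q,slopes('wrist',[[326.015,160.865],[326.4,241]]))
M=np.array(optics.calibration('wrist')['mount']);print(M)
Ti=T_wc('wrist',pos,q);print(R.from_quat(q).inv().apply(Ti[:3,3]-pos))
S=onplane('wrist',[[326.015,160.865]],.110,pos,q)[0]
print(R.from_quat(q).inv().apply(S-pos),S)
for t in ([0,-.007,.0838],[0,0,.0838],[-.001,-.007,.0838]):
    X=pos+R.from_quat(q).apply(t);print(t,proj('wrist',[X],pos,q))
```

```text
[ 0.43852014 -0.05998227  0.2326758 ] [ 7.93740359e-01 -6.08253591e-01 -7.91198301e-04  1.78471717e-03] [[ 6.94601644e-05 -2.08636390e-01]
 [ 1.15851304e-03  1.86833168e-02]]
[[ 9.99999754e-01  4.52379895e-04 -5.36264823e-04  1.43409185e-03]
 [-2.89291834e-04  9.62225629e-01  2.72253109e-01 -7.32420471e-02]
 [ 6.39169589e-04 -2.72252887e-01  9.62225523e-01 -1.39908274e-01]
 [ 0.00000000e+00  0.00000000e+00  0.00000000e+00  1.00000000e+00]]
[ 0.00143409 -0.07324205 -0.13990827]
[ 0.0012896  -0.05483287  0.12246978] [ 0.49138175 -0.04719739  0.11      ]
[0, -0.007, 0.0838] [[324.00536218 238.68993333]]
[0, 0, 0.0838] [[324.01860215 248.7759416 ]]
[-0.001, -0.007, 0.0838] [[322.49030781 238.68921908]]
```

```bash
for i in 1 2 3; do python3 - <<'E'
from h import *
for k in range(2):
    for n in ('wrist','top'):
        c=optics.calibration(n); print(n,(c['mount'][:3,3] if n=='wrist' else c['tvec']),end=' ')
    print()
E
done
```

```text
wrist [ 0.00143409 -0.07324205 -0.13990827] top [0.0171871  0.5369108  1.27012836] 
wrist [ 0.00143409 -0.07324205 -0.13990827] top [0.0171871  0.5369108  1.27012836] 
wrist [ 0.00143409 -0.07324205 -0.13990827] top [0.0171871  0.5369108  1.27012836] 
wrist [ 0.00143409 -0.07324205 -0.13990827] top [0.0171871  0.5369108  1.27012836] 
wrist [ 0.00143409 -0.07324205 -0.13990827] top [0.0171871  0.5369108  1.27012836] 
wrist [ 0.00143409 -0.07324205 -0.13990827] top [0.0171871  0.5369108  1.27012836]
```

Run:
```python
from h import *
delta([.492,-.0453,.206],yaw=-1.31)
```

```text
pos [ 0.4387 -0.0597  0.2327] yaw -1.3076 tilt [-0.003 -0.002 -1.   ] j [-0.73  0.18  0.87  2.06 -0.16  0.98 -1.08] F [ 0.1  1.1 -0.9] op 0.305 t 8.6333
DELTA [-0.0001 -0.0553  0.0265] [ 0.0034 -0.0009  0.0024] rows>= 1.5 0.0
```

Emit:
drive_tool:
  commands:
    - [[0,-0.028,0.006,0.0017,-0.0005,0.001],[0,-0.028,0.006,0.0017,-0.0005,0.001],[0,0,0,0,0,0],[0,0,0,0,0,0]]

```text
time_s: 8.97
position: [0.4923, -0.0448, 0.2192]
orientation: [0.795, -0.607, -0.002, 0.0]
ft_force: [-0.1, -0.3, -1.0]
opening: 0.304
```

Run:
```python
from h import *
delta([.492,-.0453,.206],yaw=-1.31)
```

```text
pos [ 0.4923 -0.0448  0.2192] yaw -1.3039 tilt [-0.004  0.003 -1.   ] j [-0.67  0.31  0.84  1.96 -0.28  0.99 -1.  ] F [-0.1 -0.3 -1. ] op 0.304 t 8.9667
DELTA [0.0005 0.0004 0.0132] [0.003  0.0034 0.0061] rows>= 0.3 0.1
```

Emit:
drive_tool:
  commands:
    - [[0.0005,0.0004,0.008,0.003,0.003,0.006],[0,0,0.006,0,0,0],[0,0,0.004,0,0,0],[0,0,0,0,0,0]]

```text
time_s: 9.3
position: [0.4894, -0.0461, 0.1992]
orientation: [0.793, -0.609, -0.001, 0.0]
ft_force: [-0.5, -0.6, -1.5]
opening: 0.307
```

Run:
```python
from h import *
delta([.492,-.0453,.189],yaw=-1.31)
p,d,st=cam('scene','s7')
print(proj('scene',[[.4914,-.0465,.110]]))
cv2.imwrite('pics/s7c.png',cv2.resize(p[220:280,290:370],None,fx=9,fy=9,interpolation=cv2.INTER_CUBIC))
```

```text
pos [ 0.4894 -0.0461  0.1992] yaw -1.3094 tilt [-0.002  0.001 -1.   ] j [-0.65  0.33  0.83  2.   -0.3   0.94 -0.98] F [-0.5 -0.6 -1.5] op 0.307 t 9.3
DELTA [-0.0001 -0.0027  0.0102] [0.0017 0.0012 0.0006] rows>= 0.3 0.0
[[323.73000395 247.43726022]]
```

View pics/s7c.png

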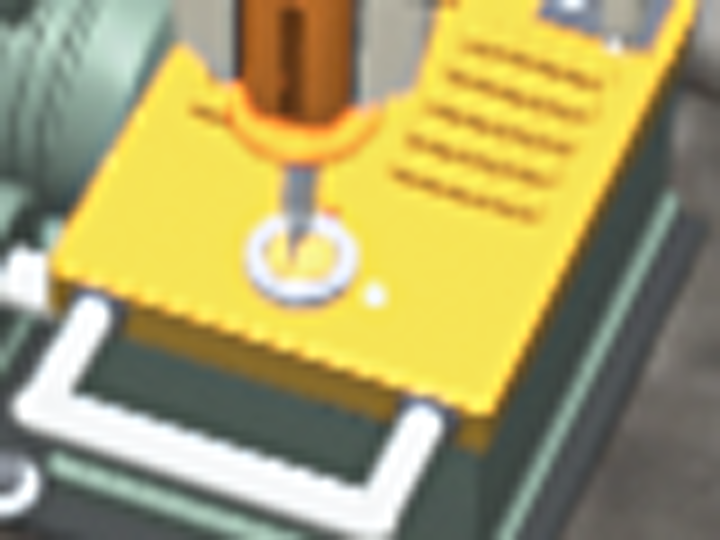

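Emit:
drive_tool:
  commands:
    - [[0,-0.0027,0.002,0.0015,0.001,0],[0,-0.0008,0.004,0,0,0],[0,0,0.004,0,0,0],[0,0,0,0,0,0]]

```text
time_s: 9.68
position: [0.493, -0.0452, 0.1893]
orientation: [0.793, -0.609, 0.0, -0.001]
ft_force: [-0.1, 0.2, -0.9]
opening: 0.304
```

Run:
```python
from h import *
delta([.492,-.0453,.189],yaw=-1.31)
```

```text
pos [ 0.493  -0.0452  0.1893] yaw -1.3096 tilt [ 0.001  0.001 -1.   ] j [-0.64  0.35  0.81  2.   -0.32  0.92 -0.97] F [-0.1  0.2 -0.9] op 0.304 t 9.6833
DELTA [-0.0002  0.001   0.0003] [-0.0018  0.0008  0.0004] rows>= 0.0 0.0
```

Emit:
drive_tool:
  commands:
    - [[0,0.001,0.0012,-0.002,0.001,-0.06],[0,0,0,0,0,-0.06],[0,0,0,0,0,-0.06],[0,0,0,0,0,0]]

```text
time_s: 10.02
position: [0.4933, -0.0454, 0.1888]
orientation: [0.847, -0.532, 0.001, -0.0]
ft_force: [-1.1, 0.3, -1.1]
opening: 0.304
```

Run:
```python
from h import *
delta([.4923,-.0453,.189],yaw=-1.0)
print(read_state()['ft_torque'])
```

```text
pos [ 0.4933 -0.0454  0.1888] yaw -1.122 tilt [ 0.002 -0.    -1.   ] j [-0.6   0.34  0.76  2.   -0.29  0.91 -0.81] F [-1.1  0.3 -1.1] op 0.304 t 10.0167
DELTA [-0.0006  0.0009 -0.0002] [-0.0017 -0.0012 -0.122 ] rows>= 0.0 1.0
[-0.0758435   0.25643916 -0.05393829]
```

Emit:
drive_tool:
  commands:
    - [[-0.0006,0.0009,0,-0.0015,-0.001,-0.07],[0,0,0,0,0,-0.08],[0,0,0,0,0,-0.08],[0,0,0,0,0,-0.08],[0,0,0,0,0,0]]

```text
time_s: 10.43
position: [0.4926, -0.0452, 0.1889]
orientation: [0.919, -0.394, 0.0, -0.0]
ft_force: [0.1, 0.4, 0.6]
opening: 0.305
```

Run:
```python
from h import *
delta([.4923,-.0453,.189],yaw=-.5)
print(read_state()['ft_torque'])
```

```text
pos [ 0.4926 -0.0452  0.1889] yaw -0.809 tilt [ 0.001  0.    -1.   ] j [-0.55  0.32  0.68  2.   -0.26  0.9  -0.54] F [0.1 0.4 0.6] op 0.305 t 10.4333
DELTA [-0.0002  0.0003 -0.0001] [-0.0008 -0.0005 -0.309 ] rows>= 0.0 2.5
[-0.06807409  0.16978091 -0.05174704]
```

Emit:
drive_tool:
  commands:
    - [[0,0.0003,0.0005,-0.001,0,-0.08],[0,0,0,0,0,-0.08],[0,0,0,0,0,-0.08],[0,0,0,0,0,-0.08],[0,0,0,0,0,-0.08],[0,0,0,0,0,0]]

```text
time_s: 10.93
position: [0.4923, -0.0448, 0.1887]
orientation: [0.978, -0.207, -0.0, -0.001]
ft_force: [0.2, -0.0, 0.1]
opening: 0.304
```

Run:
```python
from h import *
delta([.4923,-.0453,.189],yaw=0.05)
print(read_state()['ft_torque'])
```

```text
pos [ 0.4923 -0.0448  0.1887] yaw -0.4174 tilt [-0.     0.002 -1.   ] j [-0.47  0.31  0.58  1.99 -0.22  0.9  -0.19] F [ 0.2 -0.   0.1] op 0.304 t 10.9333
DELTA [ 0.0002  0.0005 -0.0003] [-0.0014  0.0007 -0.4674] rows>= 0.0 3.7
[ 0.00400059  0.20909304 -0.06387331]
```

Emit:
drive_tool:
  commands:
    - [[0.0002,0.0005,0,-0.001,0,-0.08],[0,0,0,0,0,-0.08],[0,0,0,0,0,-0.08],[0,0,0,0,0,-0.08],[0,0,0,0,0,-0.08],[0,0,0,0,0,-0.04],[0,0,0,0,0,0]]

```text
time_s: 11.52
position: [0.4918, -0.0445, 0.1887]
orientation: [1.0, 0.0, -0.001, -0.001]
ft_force: [-0.3, 0.7, 1.0]
opening: 0.304
```

Run:
```python
from h import *
delta([.4923,-.0453,.189],yaw=0.05)
print(read_state()['ft_torque'])
```

```text
pos [ 0.4918 -0.0445  0.1887] yaw 0.0007 tilt [-0.003  0.003 -1.   ] j [-0.4   0.3   0.49  1.99 -0.18  0.9   0.18] F [-0.3  0.7  1. ] op 0.304 t 11.5167
DELTA [ 0.0005  0.0008 -0.0003] [-0.0027  0.0027 -0.0493] rows>= 0.0 0.4
[ 0.09540396  0.20255909 -0.06071536]
```

Emit:
drive_tool:
  commands:
    - [[0.0005,0.0008,0,-0.002,0.002,-0.04],[0,0,0,0,0,0],[0,0,0,0,0,0]]

```text
time_s: 11.77
position: [0.4917, -0.0446, 0.1886]
orientation: [1.0, 0.013, -0.001, -0.001]
ft_force: [-1.3, -0.5, 1.3]
opening: 0.303
```

Run:
```python
from h import *
delta([.4923,-.0453,.23],yaw=0.04)
print(read_state()['ft_torque'])
```

```text
pos [ 0.4917 -0.0446  0.1886] yaw 0.0256 tilt [-0.002  0.002 -1.   ] j [-0.4   0.3   0.48  1.99 -0.18  0.9   0.2 ] F [-1.3 -0.5  1.3] op 0.303 t 11.7667
DELTA [ 0.0005  0.0006 -0.0414] [-0.0022  0.0023 -0.0144] rows>= 1.0 0.1
[ 0.0154201   0.27604927 -0.0594502 ]
```

Emit:
drive_tool:
  commands:
    - [[0,0,0,0,0,0.05],[0,0,-0.01,0,0,0],[0,0,-0.02,0,0,0],[0,0.01,-0.02,0,0,0],[0,0.03,0,0,0,0],[0,0.015,0,0,0,0],[0,0,0,0,0,0],[0,0,0,0,0,0]]

```text
time_s: 12.43
position: [0.491, -0.1022, 0.2443]
orientation: [1.0, -0.02, 0.0, 0.001]
ft_force: [0.4, 1.2, -1.3]
opening: 0.305
```

Run:
```python
from h import *
delta([.4923,-.1,.23],yaw=0.0)
p,d,st=cam('wrist','w8')
c=p[120:220,260:390]
cv2.imwrite('pics/w8c.png',cv2.resize(c,None,fx=6,fy=6,interpolation=cv2.INTER_CUBIC))
```

```text
pos [ 0.491  -0.1022  0.2443] yaw -0.041 tilt [ 0.    -0.001 -1.   ] j [-0.34  0.25  0.54  1.9  -0.15  1.03  0.22] F [ 0.4  1.2 -1.3] op 0.305 t 12.4333
DELTA [ 0.0012 -0.0023  0.0143] [ 0.0012 -0.0001 -0.041 ] rows>= 0.3 0.3
```

View pics/w8c.png

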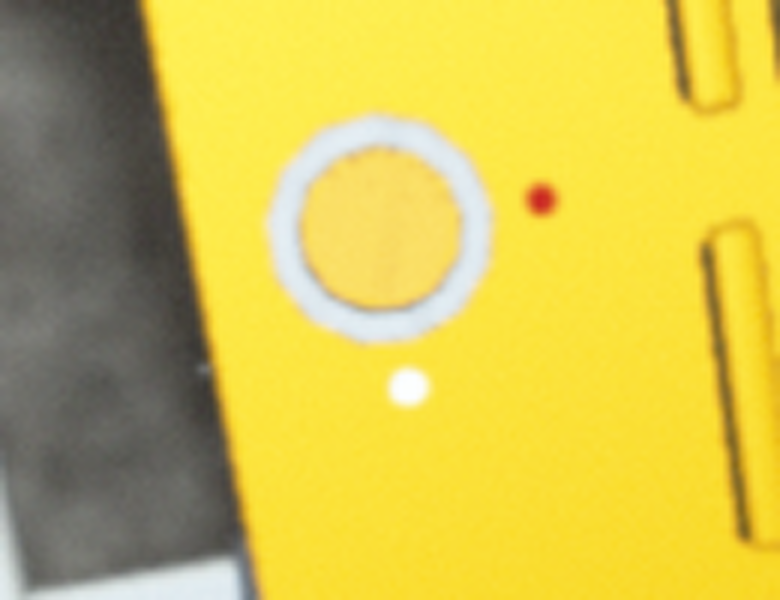

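View pics/w8.png

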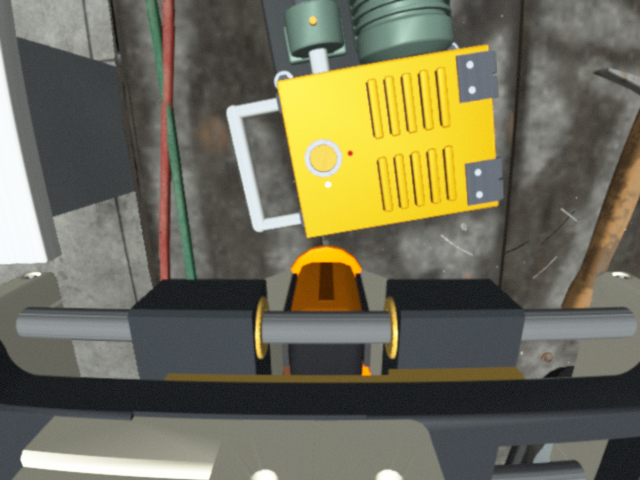

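Run:
```python
from h import *
z=np.load('pics/w8.npz');p=z['p'].astype(float);pos,q=z['pos'],z['q']
n=3
for i in range(n):
    pp,_,_=cam('wrist');p+=pp
p/=n+1
c=p[136:180,301:345]
out=[]
for ch in (1,2):
    g=cv2.resize(c[...,ch],None,fx=9,fy=9,interpolation=cv2.INTER_CUBIC)
    k=np.zeros(g.shape,np.uint8);cv2.circle(k,(200,200),85,1,-1)
    lo,hi=np.percentile(g[k>0],[1,99]);out.append(np.clip((g-lo)/(hi-lo+1e-6)*255,0,255).astype(np.uint8))
cv2.imwrite('pics/w8e.png',np.hstack(out))
# gradient direction of slot
W=cloud('wrist',z['d'],pos,q)
hsv=cv2.cvtColor(z['p'],cv2.COLOR_BGR2HSV)
y=(hsv[...,0]>20)&(hsv[...,0]<33)&(hsv[...,1]>150)&(abs(W[...,2]-.103)<.01);y[:,:270]=0;y[:,520:]=0;y[240:]=0
print(cv2.minAreaRect(W[y][:,:2].astype(np.float32)),np.nanmedian(W[y][:,2]))
```

```text
((0.5454042553901672, -0.04025488346815109), (0.1608980894088745, 0.12474393844604492), 7.700879096984863) 0.10411565598890105
```

View pics/w8e.png

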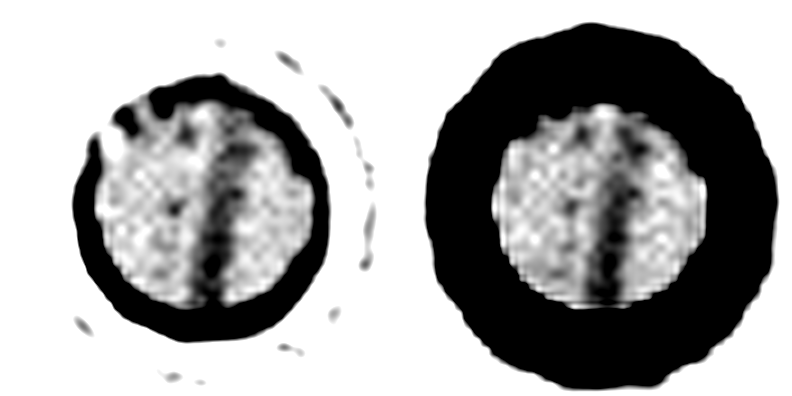

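```bash
cat > slot.py <<'E'
from h import *
def slot(name,n=3,ctr=None,save='sl'):
    st=read_state();pos,q=st['position'],st['orientation']
    p=np.mean([cam('wrist')[0].astype(float) for _ in range(n)],0)
    # rectify world patch 24mm at z=.11 , 0.1mm/px ; rows = -x? use col=x,row=-y
    s=.00015;N=160
    i,j=np.mgrid[:N,:N];X=ctr[0]+(j-N/2)*s;Y=ctr[1]-(i-N/2)*s
    uv=proj('wrist',np.stack([X.ravel(),Y.ravel(),np.full(X.size,.1098)],1),pos,q).reshape(N,N,2).astype(np.float32)
    r=cv2.remap(p.astype(np.float32),uv[...,0],uv[...,1],cv2.INTER_CUBIC)
    g=cv2.GaussianBlur(r[...,1]+r[...,2],(0,0),4)
    best=[]
    for a in np.arange(0,180,1.):
        M=cv2.getRotationMatrix2D((N/2,N/2),-a,1)
        t=cv2.warpAffine(g,M,(N,N))[N//2-48:N//2+48,N//2-48:N//2+48]
        prof=t.mean(0) if False else t.mean(1)
        prof=prof-np.poly1d(np.polyfit(np.arange(96),prof,2))(np.arange(96))
        best.append((prof[8:88].min(),a))
    best.sort();print(best[:5])
    v=r[...,1];k=v[N//2-45:N//2+45,N//2-45:N//2+45];lo,hi=np.percentile(k,[1,99])
    cv2.imwrite('pics/%s.png'%save,cv2.resize(np.clip((v-lo)/(hi-lo)*255,0,255).astype(np.uint8),None,fx=3,fy=3))
E
python3 - <<'E'
from slot import *
z=np.load('pics/w8.npz')
p=z['p'];hsv=cv2.cvtColor(p,cv2.COLOR_BGR2HSV)
m=((hsv[...,1]<60)&(hsv[...,2]>170)).astype(np.uint8);r=np.zeros_like(m);r[136:178,300:346]=1;m&=r
n,l,s,ce=cv2.connectedComponentsWithStats(m);i=1+np.argmax(s[1:,4])
(cx,cy),ax,an=cv2.fitEllipse(max(cv2.findContours((l==i).astype(np.uint8),0,1)[0],key=len))
c=onplane('wrist',[[cx,cy]],.11,z['pos'],z['q'])[0];print(c,ax)
slot('wrist',4,c,'sl1')
E
```

```text
[ 0.4912515  -0.04709423  0.11      ] (36.106624603271484, 36.71554946899414)
[(np.float64(-3.594572296364788), np.float64(76.0)), (np.float64(-3.593409498573237), np.float64(77.0)), (np.float64(-3.5844687727425253), np.float64(75.0)), (np.float64(-3.5810708699606835), np.float64(78.0)), (np.float64(-3.5624622296630832), np.float64(74.0))]
```

View pics/sl1.png

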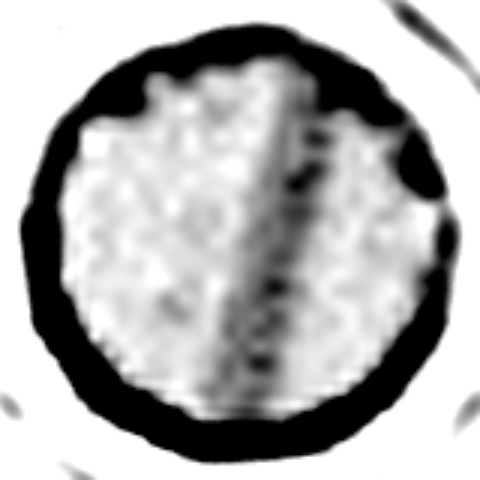

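Run:
```python
from h import *
delta([.492,-.0447,.21],yaw=-.22)
```

```text
pos [ 0.4909 -0.101   0.2435] yaw -0.0375 tilt [-0.001 -0.001 -1.   ] j [-0.34  0.25  0.54  1.9  -0.15  1.03  0.22] F [-0.8  0.7 -1.4] op 0.304 t 12.8333
DELTA [-0.0009 -0.0563  0.0335] [0.0009 0.001  0.1825] rows>= 1.6 1.5
```

Emit:
drive_tool:
  commands:
    - [[-0.0005,-0.028,0,0,0,0],[-0.0005,-0.028,0.005,0,0,0],[0,0,0.01,0,0,0.09],[0,0,0.008,0,0,0.09],[0,0,0,0,0,0],[0,0,0,0,0,0]]

```text
time_s: 13.33
position: [0.4923, -0.0413, 0.2197]
orientation: [0.994, -0.11, -0.0, 0.001]
ft_force: [0.5, 0.4, -1.4]
opening: 0.301
```

Run:
```python
from h import *
delta([.492,-.0447,.199],yaw=-.22)
```

```text
pos [ 0.4923 -0.0413  0.2197] yaw -0.2209 tilt [-0.001 -0.001 -1.   ] j [-0.46  0.26  0.54  1.95 -0.16  0.97 -0.06] F [ 0.5  0.4 -1.4] op 0.301 t 13.3333
DELTA [0.0004 0.0034 0.0207] [ 0.0013  0.0006 -0.0009] rows>= 0.5 0.0
```

Emit:
drive_tool:
  commands:
    - [[0.0004,0.0034,0.006,0.001,0,0],[0,0,0.008,0,0,0],[0,0,0.005,0,0,0],[0,0,0,0,0,0]]

```text
time_s: 13.67
position: [0.4924, -0.046, 0.1999]
orientation: [0.994, -0.107, 0.0, 0.0]
ft_force: [0.0, -0.0, -1.1]
opening: 0.305
```

Run:
```python
from h import *
delta([.492,-.0447,.189],yaw=-.22)
```

```text
pos [ 0.4924 -0.046   0.1999] yaw -0.2146 tilt [ 0.001 -0.    -1.   ] j [-0.44  0.29  0.53  1.98 -0.18  0.92 -0.03] F [ 0.  -0.  -1.1] op 0.305 t 13.6667
DELTA [-0.0006 -0.0012  0.0109] [ 0.     -0.0008  0.0054] rows>= 0.3 0.0
```

Emit:
drive_tool:
  commands:
    - [[-0.0006,-0.0012,0.003,0,0,0],[0,0,0.004,0,0,0],[0,0,0.004,0,0,0],[0,0,0,0,0,0]]

```text
time_s: 14.0
position: [0.4923, -0.0455, 0.1884]
orientation: [0.994, -0.107, 0.001, -0.0]
ft_force: [-1.6, -0.4, 7.1]
opening: 0.306
```

Run:
```python
from h import *
delta([.492,-.0447,.189],yaw=.16)
```

```text
pos [ 0.4923 -0.0455  0.1884] yaw -0.2149 tilt [ 0.001  0.    -1.   ] j [-0.43  0.3   0.53  1.99 -0.19  0.89 -0.02] F [-1.6 -0.4  7.1] op 0.306 t 14.0
DELTA [-0.0004 -0.0007 -0.0006] [-1.000e-04 -1.300e-03 -3.749e-01] rows>= 0.0 3.0
```

Emit:
drive_tool:
  commands:
    - [[-0.0004,-0.0007,-0.0004,0,-0.001,-0.08],[0,0,0,0,0,-0.08],[0,0,0,0,0,-0.08],[0,0,0,0,0,-0.08],[0,0,0,0,0,-0.06],[0,0,0,0,0,0],[0,0,0,0,0,0]]

```text
time_s: 14.58
position: [0.4913, -0.0448, 0.1886]
orientation: [0.996, 0.09, -0.0, -0.001]
ft_force: [-0.1, 0.7, 2.5]
opening: 0.304
```

Run:
```python
from h import *
delta([.492,-.0447,.189],yaw=.16)
print(read_state()['ft_torque'])
```

```text
pos [ 0.4913 -0.0448  0.1886] yaw 0.1811 tilt [-0.001  0.001 -1.   ] j [-0.36  0.29  0.44  1.99 -0.16  0.89  0.34] F [-0.1  0.7  2.5] op 0.304 t 14.5833
DELTA [ 0.0007  0.     -0.0004] [-0.0014  0.0007  0.0211] rows>= 0.0 0.2
[-0.02066935  0.38361677 -0.0616372 ]
```

Emit:
drive_tool:
  commands:
    - [[0.0005,0,0,0,0,0.08],[0,0,-0.01,0,0,0],[0,0,-0.02,0,0,0],[0,0.01,-0.02,0,0,0],[0,0.03,0,0,0,0],[0,0.015,0,0,0,0],[0,0,0,0,0,0],[0,0,0,0,0,0]]

```text
time_s: 15.25
position: [0.4978, -0.1005, 0.2438]
orientation: [0.999, 0.05, 0.0, 0.0]
ft_force: [-0.3, 1.1, -1.3]
opening: 0.303
```

Run:
```python
from slot import *
delta([.4616,-.3622,.22],yaw=.939)
p,d,st=cam('wrist','w9')
hsv=cv2.cvtColor(p,cv2.COLOR_BGR2HSV);W=cloud('wrist',d,st['position'],st['orientation'])
u,v=proj('wrist',[[.4912,-.0471,.11]],st['position'],st['orientation'])[0].astype(int);print(u,v)
m=((hsv[...,1]<60)&(hsv[...,2]>170)).astype(np.uint8);r=np.zeros_like(m);r[v-22:v+22,u-23:u+23]=1;m&=r
n,l,s,ce=cv2.connectedComponentsWithStats(m);i=1+np.argmax(s[1:,4])
(cx,cy),ax,an=cv2.fitEllipse(max(cv2.findContours((l==i).astype(np.uint8),0,1)[0],key=len))
c=onplane('wrist',[[cx,cy]],.11,st['position'],st['orientation'])[0];print(c,ax)
slot('wrist',4,c,'sl2')
```

```text
pos [ 0.4978 -0.1005  0.2438] yaw 0.1003 tilt [ 0. -0. -1.] j [-0.31  0.25  0.5   1.89 -0.14  1.03  0.35] F [-0.3  1.1 -1.3] op 0.303 t 15.25
DELTA [-0.0623  0.2568  0.0238] [ 1.000e-04 -1.000e-04 -8.387e-01] rows>= 6.4 6.7
324 159
[ 0.49121384 -0.04712575  0.11      ] (36.19767761230469, 36.59779357910156)
[(np.float64(-3.409375036049937), np.float64(85.0)), (np.float64(-3.40690603297071), np.float64(84.0)), (np.float64(-3.3968056056926343), np.float64(86.0)), (np.float64(-3.3919737321866137), np.float64(83.0)), (np.float64(-3.3690343089306225), np.float64(87.0))]
```

View pics/sl2.png

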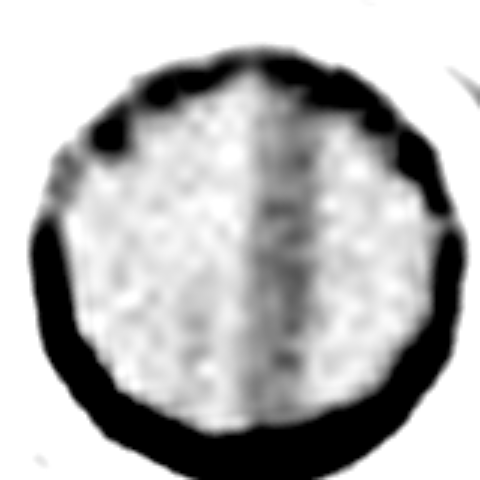

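Emit:
drive_tool:
  commands:
    - [[-0.004,0.015,0,0,0,0],[-0.0085,0.035,0,0,0,0],[-0.0085,0.035,0,0,0,0],[-0.0085,0.035,0,0,0,0],[-0.0085,0.035,0,0,0,0],[-0.0085,0.035,0,0,0,0],[-0.0085,0.035,0,0,0,0],[-0.004,0.015,0,0,0,-0.06],[0,0,0,0,0,-0.1],[0,0,0,0,0,-0.1]]

```text
time_s: 16.33
position: [0.4664, -0.3443, 0.2387]
orientation: [0.981, 0.193, -0.003, -0.003]
ft_force: [-0.0, 0.8, -1.6]
opening: 0.304
```

Emit:
drive_tool:
  commands:
    - [[0,0,0,0,0,-0.1],[0,0,0,0,0,-0.1],[0,0,0,0,0,-0.1],[0,0,0,0,0,-0.1],[0,0,0,0,0,-0.1],[0,0,0,0,0,-0.05],[0,0,0,0,0,0],[0,0,0,0,0,0]]

```text
time_s: 17.0
position: [0.4675, -0.3395, 0.2356]
orientation: [0.883, 0.469, -0.003, -0.007]
ft_force: [-0.3, 0.5, -1.3]
opening: 0.302
```

Run:
```python
from h import *
delta([.4616,-.3622,.22],yaw=.939)
```

```text
pos [ 0.4675 -0.3395  0.2356] yaw 0.9771 tilt [-0.012  0.008 -1.   ] j [ 0.27  0.38  0.36  1.71 -0.15  1.09  1.66] F [-0.3  0.5 -1.3] op 0.302 t 17.0
DELTA [-0.0222  0.008   0.0155] [-0.0147  0.0001  0.0381] rows>= 0.7 0.3
```

Emit:
drive_tool:
  commands:
    - [[-0.022,0.008,0.005,-0.014,0,0.038],[0,0,0.005,0,0,0],[0,0,0,0,0,0]]

```text
time_s: 17.25
position: [0.463, -0.3607, 0.2248]
orientation: [0.893, 0.451, 0.0, -0.001]
ft_force: [0.0, 0.3, -1.3]
opening: 0.305
```

Run:
```python
from h import *
delta([.4616,-.3622,.16],yaw=.939)
p,d,st=cam('wrist','w10')
cv2.imwrite('pics/w10c.png',cv2.resize(p[180:280,250:450],None,fx=4,fy=4,interpolation=cv2.INTER_CUBIC))
```

```text
pos [ 0.463  -0.3607  0.2248] yaw 0.9351 tilt [-0.     0.001 -1.   ] j [ 0.3   0.4   0.37  1.72 -0.17  1.05  1.67] F [ 0.   0.3 -1.3] op 0.305 t 17.25
DELTA [-0.002  -0.0002  0.0648] [-0.0008 -0.0008 -0.0039] rows>= 1.6 0.0
```

View pics/w10c.png

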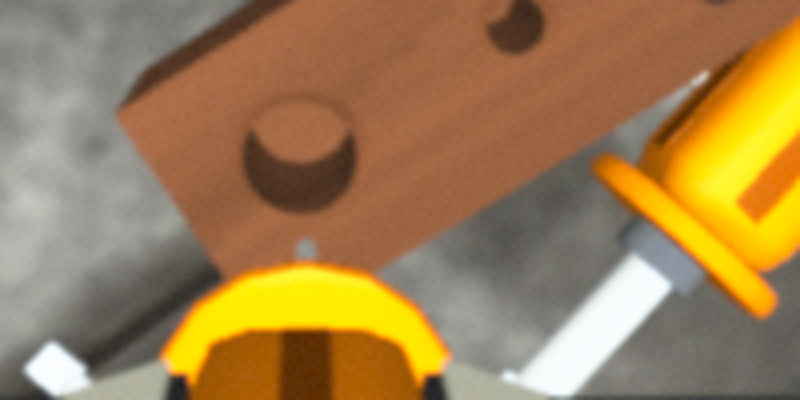

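Emit:
drive_tool:
  commands:
    - [[-0.002,0,0.02,-0.001,-0.001,0],[0,0,0.025,0,0,0],[0,0,0.01,0,0,0],[0,0,0,0,0,0],[0,0,0,0,0,0]]

```text
time_s: 17.72
position: [0.4631, -0.3628, 0.1707]
orientation: [0.893, 0.449, 0.0, 0.002]
ft_force: [-0.1, -0.3, -0.9]
opening: 0.301
```

Run:
```python
from h import *
delta([.4616,-.3622,.11],yaw=.939)
```

```text
pos [ 0.4631 -0.3628  0.1707] yaw 0.932 tilt [ 0.002 -0.003 -1.   ] j [ 0.32  0.46  0.36  1.78 -0.19  0.93  1.69] F [-0.1 -0.3 -0.9] op 0.301 t 17.7167
DELTA [-0.0003 -0.0018  0.0607] [ 0.0032  0.0012 -0.007 ] rows>= 1.5 0.1
```

Emit:
drive_tool:
  commands:
    - [[0,-0.002,0.015,0.003,0.001,0],[0,0,0.018,0,0,0],[0,-0.0005,0.018,0,0,0],[0,0,0.005,0,0,0],[0,0,0,0,0,0]]

```text
time_s: 18.13
position: [0.4652, -0.3628, 0.1195]
orientation: [0.893, 0.45, 0.002, 0.004]
ft_force: [0.0, 0.5, -0.9]
opening: 0.305
```

Run:
```python
from h import *
delta([.4616,-.3622,.0925],yaw=.939)
```

```text
pos [ 0.4652 -0.3628  0.1195] yaw 0.9325 tilt [ 0.008 -0.004 -1.   ] j [ 0.34  0.52  0.33  1.83 -0.22  0.82  1.72] F [ 0.   0.5 -0.9] op 0.305 t 18.1333
DELTA [-0.0016 -0.0035  0.0269] [ 0.0086 -0.001  -0.0065] rows>= 0.7 0.1
```

Emit:
drive_tool:
  commands:
    - [[-0.0016,-0.0035,0.004,0.008,-0.001,-0.006],[0,-0.001,0.01,0.001,0,0],[0,0,0.008,0,0,0],[0,0,0,0,0,0]]

```text
time_s: 18.47
position: [0.4623, -0.3626, 0.0996]
orientation: [0.892, 0.453, 0.001, 0.002]
ft_force: [0.1, 0.2, -0.9]
opening: 0.301
```

Run:
```python
from h import *
delta([.4616,-.3622,.0915],yaw=.939)
```

```text
pos [ 0.4623 -0.3626  0.0996] yaw 0.9394 tilt [ 0.004 -0.002 -1.   ] j [ 0.35  0.54  0.32  1.85 -0.23  0.78  1.73] F [ 0.1  0.2 -0.9] op 0.301 t 18.4667
DELTA [-0.0001 -0.0008  0.0081] [ 0.004  -0.0005  0.0004] rows>= 0.2 0.0
```

Emit:
drive_tool:
  commands:
    - [[0,-0.0008,0.007,0.004,0,0],[0,0,0.001,0,0,0],[0,0,0,0,0,0]]

```text
time_s: 18.72
position: [0.4623, -0.3628, 0.0917]
orientation: [0.892, 0.452, 0.001, 0.001]
ft_force: [-0.9, 0.6, 5.5]
opening: 0.301
```

Run:
```python
from h import *
delta([.4616,-.3622,.0915],yaw=.939)
```

```text
pos [ 0.4623 -0.3628  0.0917] yaw 0.939 tilt [ 0.002 -0.    -1.   ] j [ 0.35  0.55  0.32  1.85 -0.24  0.77  1.74] F [-0.9  0.6  5.5] op 0.301 t 18.7167
DELTA [ 0.0001 -0.0009  0.0002] [ 0.0015 -0.0006  0.    ] rows>= 0.0 0.0
```

Seated: the collar is in contact at +5.5 N and z is the same as at pickup. Now I'll open the gripper.

Emit:
drive_tool:
  commands:
    - [[0,0,0,0,0,0],[0,0,0,0,0,0],[0,0,0,0,0,0],[0,0,0,0,0,0],[0,0,0,0,0,0],[0,0,0,0,0,0],[0,0,0,0,0,0],[0,0,0,0,0,0]]
  gripper: 0

```text
time_s: 19.38
position: [0.4626, -0.363, 0.092]
orientation: [0.892, 0.452, 0.001, 0.001]
ft_force: [0.4, -0.1, -0.2]
opening: 0.836
```

Run:
```python
from h import *
delta([.4616,-.3622,.2],yaw=.939)
```

```text
pos [ 0.4626 -0.363   0.092 ] yaw 0.939 tilt [ 0.002 -0.001 -1.   ] j [ 0.35  0.55  0.32  1.85 -0.24  0.77  1.74] F [ 0.4 -0.1 -0.2] op 0.836 t 19.3833
DELTA [ 1.00e-04 -1.10e-03 -1.08e-01] [ 0.0022 -0.0007 -0.    ] rows>= 2.6 0.0
```

Emit:
drive_tool:
  commands:
    - [[0,0,-0.02,0,0,0],[0,0,-0.03,0,0,0],[0,0,-0.03,0,0,0],[0,0,-0.03,0,0,0],[0,0,-0.02,0,0,0],[0,0,-0.01,0,0,0],[0,0,0,0,0,0]]

```text
time_s: 19.97
position: [0.461, -0.3622, 0.237]
orientation: [0.892, 0.452, -0.0, -0.001]
ft_force: [0.7, 0.1, -0.3]
opening: 1.0
```

Run:
```python
from h import *
delta([.43,-.056,.23],yaw=.1335)
p,d,st=cam('wrist','w11')
cv2.imwrite('pics/w11c.png',p[130:330,200:480])
```

```text
pos [ 0.461  -0.3622  0.237 ] yaw 0.9385 tilt [-0.002  0.001 -1.   ] j [ 0.3   0.39  0.38  1.7  -0.16  1.08  1.67] F [ 0.7  0.1 -0.3] op 1.0 t 19.9667
DELTA [ 0.2287 -0.206   0.0074] [-0.0021  0.0009  0.805 ] rows>= 7.4 6.4
```

View pics/w11c.png

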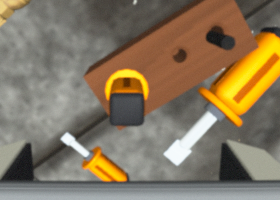

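The picture shows the driver standing upright in its hole with the collar flush (crop (128,95)). Next I go over to the pull bar.

Emit:
drive_tool:
  commands:
    - [[0.012,-0.011,0,0,0,0],[0.027,-0.0245,0,0,0,0],[0.03,-0.027,0.001,0,0,0],[0.03,-0.027,0.001,0,0,0],[0.03,-0.027,0.001,0,0,0],[0.03,-0.027,0.001,0,0,0],[0.03,-0.027,0.001,0,0,0],[0.02,-0.018,0,0,0,0.05],[0.008,-0.008,0,0,0,0.1],[0,0,0,0,0,0.1]]
  gripper: 0.717

```text
time_s: 20.85
position: [0.4224, -0.0599, 0.2186]
orientation: [0.943, 0.334, -0.009, -0.003]
ft_force: [-0.2, -0.1, 0.1]
opening: 0.329
```

Emit:
drive_tool:
  commands:
    - [[0,0,0,0,0,0.1],[0,0,0,0,0,0.1],[0,0,0,0,0,0.1],[0,0,0,0,0,0.1],[0,0,0,0,0,0.1],[0,0,0,0,0,0.05],[0,0,0,0,0,0],[0,0,0,0,0,0]]

```text
time_s: 21.52
position: [0.4157, -0.0559, 0.2093]
orientation: [0.998, 0.053, -0.017, -0.001]
ft_force: [0.6, -0.9, 1.0]
opening: 0.282
```

Run:
```python
from h import *
delta([.43,-.056,.23],yaw=.1335)
```

```text
pos [ 0.4157 -0.0559  0.2093] yaw 0.1056 tilt [-0.034  0.    -0.999] j [-0.28  0.15  0.33  2.09 -0.06  0.94  0.19] F [ 0.6 -0.9  1. ] op 0.282 t 21.5167
DELTA [ 0.0135  0.0015 -0.0211] [-0.0042  0.0338 -0.0279] rows>= 0.6 0.4
```

Emit:
drive_tool:
  commands:
    - [[0.0135,0.0015,-0.015,-0.004,0.033,-0.028],[0,0,0,0,0,0],[0,0,0,0,0,0]]

```text
time_s: 21.77
position: [0.4305, -0.056, 0.2241]
orientation: [0.997, 0.071, 0.0, 0.0]
ft_force: [-1.1, 0.0, 0.3]
opening: 0.284
```

Run:
```python
from h import *
delta([.43,-.056,.22],yaw=.1335)
p,d,st=cam('wrist','w12')
W=cloud('wrist',d,st['position'],st['orientation']);hsv=cv2.cvtColor(p,cv2.COLOR_BGR2HSV)
a=.1335;U=np.array([np.cos(a),np.sin(a)]);V=np.array([-U[1],U[0]])
rel=W[...,:2]-np.array([.428,-.0557]);x=rel@U;y=rel@V
m=(abs(x)<.02)&(abs(y)<.03)&(W[...,2]>.085)&(W[...,2]<.112)
print('bar',m.sum(),'x pct',np.percentile(x[m],[2,50,98]),'z',np.percentile(W[...,2][m],[2,50,98]))
for yy in (-.025,-.012,0,.012,.025):
    k=m&(abs(y-yy)<.004);print(yy,np.percentile(x[k],[3,50,97]).round(4),k.sum())
yl=(hsv[...,0]>20)&(hsv[...,0]<33)&(hsv[...,1]>150)&(abs(W[...,2]-.103)<.01)
r=cv2.minAreaRect(W[yl][:,:2].astype(np.float32));print(r)
# arms: y extent
k=(x>.012)&(x<.028)&(W[...,2]>.08)&(W[...,2]<.11)&(abs(y)<.07);print('arms y',np.percentile(y[k&(y<0)],[2,98]),np.percentile(y[k&(y>0)],[2,98]))
```

```text
pos [ 0.4305 -0.056   0.2241] yaw 0.1418 tilt [ 0. -0. -1.] j [-0.28  0.14  0.33  2.06 -0.05  0.95  0.22] F [-1.1  0.   0.3] op 0.284 t 21.7667
DELTA [-0.0005 -0.      0.0041] [ 0.0003 -0.0003  0.0083] rows>= 0.1 0.1
bar 1145 x pct [-0.00524716  0.00036141  0.00620024] z [0.09612918 0.09988953 0.10187338]
-0.025 [-0.0052  0.0004  0.006 ] 142
-0.012 [-0.0052  0.0004  0.0059] 146
0 [-0.0052  0.0003  0.0057] 149
0.012 [-0.0052  0.0009  0.0063] 162
0.025 [-0.0053  0.0008  0.0062] 162
((0.5456387400627136, -0.03969692438840866), (0.16094309091567993, 0.12377707660198212), 7.565300941467285)
arms y [-0.05040382 -0.04097726] [0.04162212 0.05061912]
```

View pics/w12.png

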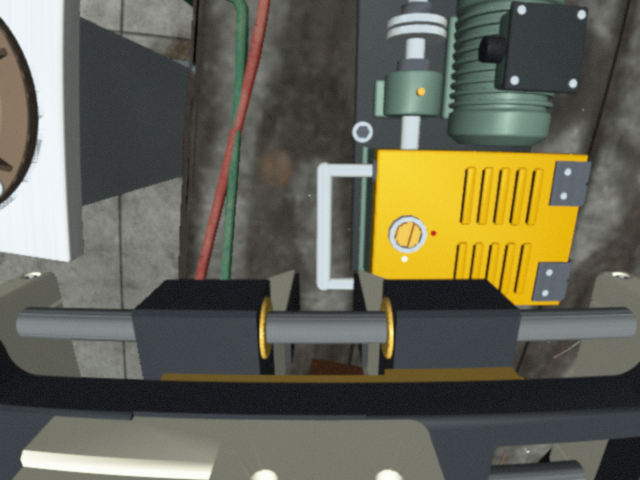

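Emit:
drive_tool:
  commands:
    - [[-0.002,0,0.02,0,0,0.008],[0,0,0.025,0,0,0],[0,0,0.025,0,0,0],[0,0,0,0,0,0],[0,0,0,0,0,0]]

```text
time_s: 22.23
position: [0.4319, -0.0565, 0.1549]
orientation: [0.998, 0.068, 0.004, 0.0]
ft_force: [0.2, -0.7, 0.8]
opening: 0.284
```

Run:
```python
from h import *
delta([.4287,-.0555,.094],yaw=.1335)
p,d,st=cam('wrist','w13')
cv2.imwrite('pics/w13c.png',p[100:400,130:530])
```

```text
pos [ 0.4319 -0.0565  0.1549] yaw 0.1362 tilt [ 0.009  0.    -1.   ] j [-0.26  0.24  0.32  2.15 -0.11  0.76  0.27] F [ 0.2 -0.7  0.8] op 0.284 t 22.2333
DELTA [-0.0036 -0.0015  0.0608] [ 0.0009 -0.0087  0.0027] rows>= 1.5 0.1
```

View pics/w13c.png

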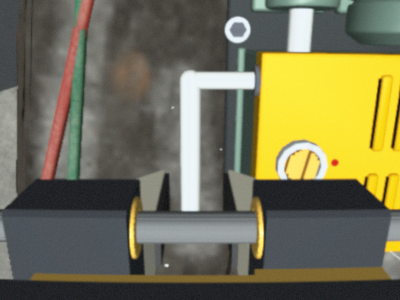

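Emit:
drive_tool:
  commands:
    - [[-0.0036,-0.0015,0,0.001,-0.009,0.002],[0,0,0.015,0,0,0],[-0.001,0,0.015,0,0,0],[0,0,0,0,0,0]]

```text
time_s: 22.62
position: [0.4298, -0.0553, 0.1293]
orientation: [0.998, 0.067, 0.003, -0.0]
ft_force: [-0.2, 1.1, -0.8]
opening: 0.283
```

Run:
```python
from h import *
delta([.4287,-.0555,.094],yaw=.1335)
```

```text
pos [ 0.4298 -0.0553  0.1293] yaw 0.1348 tilt [ 0.006  0.001 -1.   ] j [-0.24  0.28  0.31  2.18 -0.13  0.69  0.29] F [-0.2  1.1 -0.8] op 0.283 t 22.6167
DELTA [-0.0013  0.0001  0.0353] [-0.0005 -0.006   0.0013] rows>= 0.8 0.0
```

Emit:
drive_tool:
  commands:
    - [[-0.0013,0,0.005,0,-0.006,0.001],[-0.0008,0,0.012,0,-0.002,0],[-0.0008,0,0.012,0,-0.002,0],[0,0,0,0,0,0]]

```text
time_s: 22.95
position: [0.4296, -0.0553, 0.1037]
orientation: [0.998, 0.067, 0.0, -0.0]
ft_force: [-0.6, -1.0, 1.1]
opening: 0.288
```

Run:
```python
from h import *
delta([.4287,-.0555,.094],yaw=.1335)
```

```text
pos [ 0.4296 -0.0553  0.1037] yaw 0.134 tilt [ 0.001  0.001 -1.   ] j [-0.23  0.33  0.29  2.21 -0.16  0.63  0.31] F [-0.6 -1.   1.1] op 0.288 t 22.95
DELTA [-0.001   0.      0.0097] [-0.0006 -0.001   0.0005] rows>= 0.2 0.0
```

Emit:
drive_tool:
  commands:
    - [[-0.0012,0,0.009,0,-0.001,0],[0,0,0,0,0,0],[0,0,0,0,0,0]]

```text
time_s: 23.2
position: [0.4297, -0.0554, 0.0961]
orientation: [0.998, 0.067, 0.001, -0.0]
ft_force: [-0.1, -0.5, -0.1]
opening: 0.283
```

Emit:
drive_tool:
  commands:
    - [[0,0,0,0,0,0],[0,0,0,0,0,0],[0,0,0,0,0,0],[0,0,0,0,0,0],[0,0,0,0,0,0],[0,0,0,0,0,0]]
  gripper: 1

```text
time_s: 23.7
position: [0.4288, -0.0556, 0.0971]
orientation: [0.998, 0.067, 0.0, -0.001]
ft_force: [0.3, -0.2, -2.5]
opening: 0.119
```

Run:
```python
from h import *
delta([.4287,-.0555,.094],yaw=.1335)
```

```text
pos [ 0.4288 -0.0556  0.0971] yaw 0.1337 tilt [ 0.001  0.001 -1.   ] j [-0.22  0.34  0.29  2.21 -0.17  0.61  0.32] F [ 0.3 -0.2 -2.5] op 0.119 t 23.7
DELTA [-0.0001 -0.0001  0.0031] [-0.001  -0.0009  0.0002] rows>= 0.1 0.0
```

Emit:
drive_tool:
  commands:
    - [[0,0,-0.006,0,0,0],[0.0006,0,-0.01,0,0,0],[0.001,0,-0.01,0,0,0],[0.0015,0,-0.01,0,0,0],[0.002,0,-0.01,0,0,0],[0,0,0,0,0,0]]

```text
time_s: 24.2
position: [0.4337, -0.055, 0.1459]
orientation: [0.998, 0.067, -0.0, -0.0]
ft_force: [-1.0, 0.1, -3.8]
opening: 0.119
```

```bash
cat > arc.py <<'E'
from h import *
import sys
H=np.array([.6267,-.0289,.0975]);a=.1335;U=np.array([np.cos(a),np.sin(a),0])
def bar(th,off=.003): return H+U*(-.2*np.cos(th)-.0035*np.sin(th))+np.array([0,0,.2*np.sin(th)-.0035*np.cos(th)+off])
def now(off=.003):
    p=np.array(read_state()['position'])-[0,0,off]-H
    return np.arctan2(p[2],-p@U)+.0175, np.hypot(p[2],p@U)
E
cat > go.py <<'E'
from arc import *
th,r=now();print('theta',round(th,3),'r',round(r,4))
t=float(sys.argv[1]);delta(bar(t),yaw=a)
n=int(sys.argv[2]);st=read_state();q=R.from_quat(st['orientation']).inv();pp=np.array(st['position'])
for k in range(1,n+1):
    b=bar(th+(t-th)*k/n);print(q.apply(b-pp).round(4));pp=b
E
python3 go.py .6 7; python3 -c "
from h import *
print(read_state()['ft_torque'])"
```

```text
theta 0.246 r 0.2
pos [ 0.4337 -0.055   0.1459] yaw 0.1334 tilt [-0.001  0.    -1.   ] j [-0.26  0.26  0.32  2.15 -0.12  0.74  0.27] F [-1.   0.1 -3.8] op 0.119 t 24.2
DELTA [ 0.0277 -0.0002 -0.0647] [-0.0006  0.0008 -0.0001] rows>= 1.7 0.0
[ 0.0025 -0.0002 -0.0098]
[ 0.003  -0.     -0.0096]
[ 0.0035 -0.     -0.0095]
[ 0.004  -0.     -0.0093]
[ 0.0044 -0.     -0.0091]
[ 0.0049 -0.     -0.0088]
[ 0.0053 -0.     -0.0086]
[-0.16654517  0.16004881 -0.05183989]
```

Emit:
drive_tool:
  commands:
    - [[0.0025,0,-0.01,0,0,0],[0.003,0,-0.0097,0,0,0],[0.0035,0,-0.0095,0,0,0],[0.004,0,-0.0093,0,0,0],[0.0044,0,-0.0091,0,0,0],[0.005,0,-0.0088,0,0,0],[0.0053,0,-0.0086,0,0,0],[0,0,0,0,0,0]]

```text
time_s: 24.87
position: [0.46, -0.0515, 0.2114]
orientation: [0.998, 0.066, -0.002, 0.0]
ft_force: [0.2, -0.1, -5.1]
opening: 0.121
```

```bash
python3 go.py 1.0 8
python3 - <<'E'
from h import *
p,d,st=cam('scene','s14');cv2.imwrite('pics/s14c.png',cv2.resize(p[130:330,200:420],None,fx=3,fy=3))
E
```

```text
theta 0.601 r 0.2015
pos [ 0.46   -0.0515  0.2114] yaw 0.1331 tilt [-0.003 -0.    -1.   ] j [-0.28  0.21  0.33  2.02 -0.08  0.93  0.23] F [ 0.2 -0.1 -5.1] op 0.121 t 24.8667
DELTA [ 0.057  -0.0002 -0.0557] [-0.0001  0.0035 -0.0004] rows>= 1.9 0.0
[ 0.0069 -0.0002 -0.0074]
[ 0.0061 -0.     -0.0079]
[ 0.0065 -0.     -0.0076]
[ 0.0068 -0.     -0.0073]
[ 0.0072 -0.     -0.0069]
[ 0.0075 -0.     -0.0066]
[ 0.0078 -0.     -0.0062]
[ 0.0081 -0.     -0.0058]
```

View pics/s14c.png

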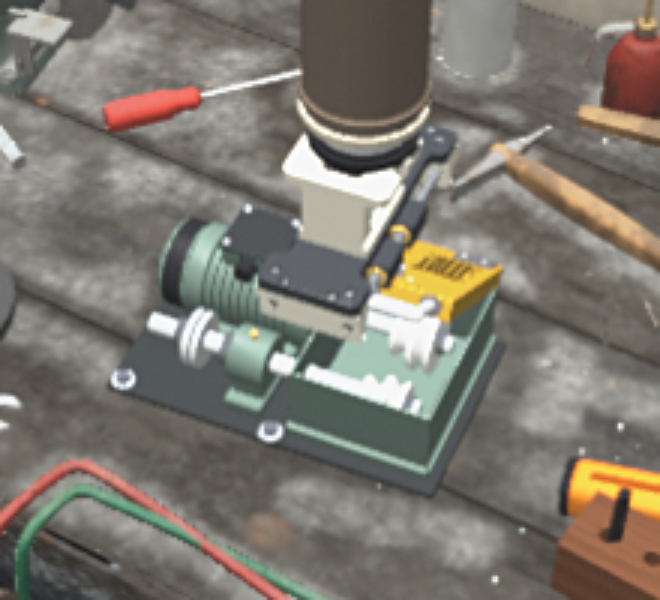

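Emit:
drive_tool:
  commands:
    - [[0.0062,0,-0.0078,0,0.002,0],[0.0062,0,-0.0078,0,0,0],[0.0065,0,-0.0076,0,0,0],[0.0068,0,-0.0072,0,0,0],[0.0072,0,-0.0069,0,0,0],[0.0075,0,-0.0065,0,0,0],[0.0078,0,-0.0061,0,0,0],[0.008,0,-0.0057,0,0,0],[0,0,0,0,0,0]]

```text
time_s: 25.67
position: [0.5131, -0.0445, 0.2692]
orientation: [0.998, 0.066, -0.009, -0.0]
ft_force: [1.1, 0.1, -5.9]
opening: 0.116
```

```bash
python3 go.py 1.35 8
```

```text
theta 0.992 r 0.204
pos [ 0.5131 -0.0445  0.2692] yaw 0.1317 tilt [-0.018 -0.    -1.   ] j [-0.29  0.25  0.34  1.81 -0.09  1.12  0.21] F [ 1.1  0.1 -5.9] op 0.116 t 25.6667
DELTA [ 0.067  -0.0005 -0.0268] [-0.002   0.0175 -0.0019] rows>= 1.7 0.1
[ 0.0097 -0.0003 -0.0018]
[ 0.0077 -0.     -0.0047]
[ 0.0079 -0.     -0.0043]
[ 0.008 -0.    -0.004]
[ 0.0082 -0.     -0.0036]
[ 0.0084 -0.     -0.0032]
[ 0.0085 -0.     -0.0028]
[ 0.0086 -0.     -0.0025]
```

Emit:
drive_tool:
  commands:
    - [[0.0085,0,-0.0025,0,0.012,0],[0.0075,0,-0.0044,0,0.003,0],[0.0077,0,-0.0042,0,0.001,0],[0.0078,0,-0.0039,0,0.001,0],[0.008,0,-0.0035,0,0.001,0],[0.008,0,-0.0031,0,0.001,0],[0.008,0,-0.0027,0,0.001,0],[0.008,0,-0.0024,0,0.001,0],[0,0,0,0,0,0]]

```text
time_s: 26.42
position: [0.5802, -0.0358, 0.301]
orientation: [0.998, 0.066, 0.001, -0.002]
ft_force: [-2.4, -0.2, 3.4]
opening: 0.122
```

```bash
python3 go.py 1.52 4
```

```text
theta 1.358 r 0.2059
pos [ 0.5802 -0.0358  0.301 ] yaw 0.1317 tilt [ 0.002  0.003 -1.   ] j [-0.28  0.32  0.34  1.62 -0.12  1.21  0.22] F [-2.4 -0.2  3.4] op 0.122 t 26.4167
DELTA [ 0.0334 -0.0007  0.001 ] [-0.003  -0.0028 -0.0018] rows>= 0.8 0.0
[ 0.0093 -0.0006  0.0041]
[ 0.008  -0.     -0.0013]
[ 0.008 -0.    -0.001]
[ 0.0081 -0.     -0.0007]
```

Emit:
drive_tool:
  commands:
    - [[0.007,-0.0003,-0.001,-0.002,-0.002,-0.001],[0.007,0,-0.001,0,0,0],[0.007,0,-0.0005,0,0,0],[0.006,0,-0.0005,0,0,0],[0.004,0,0,0,0,0],[0,0,0,0,0,0],[0,0,0,0,0,0]]

```text
time_s: 27.0
position: [0.6156, -0.0311, 0.3053]
orientation: [0.998, 0.066, 0.002, -0.0]
ft_force: [-1.7, 0.1, 5.8]
opening: 0.121
```

```bash
python3 go.py 1.555 4
python3 - <<'E'
from h import *
p,d,st=cam('top','t15');W=cloud('top',d)
cv2.imwrite('pics/t15c.png',cv2.resize(p[180:300,280:400],None,fx=5,fy=5))
p,d,st=cam('scene','s15');cv2.imwrite('pics/s15c.png',cv2.resize(p[130:330,200:420],None,fx=3,fy=3))
E
```

```text
theta 1.533 r 0.2051
pos [ 0.6156 -0.0311  0.3053] yaw 0.1328 tilt [ 0.005  0.001 -1.   ] j [-0.27  0.38  0.34  1.53 -0.13  1.25  0.22] F [-1.7  0.1  5.8] op 0.121 t 27.0
DELTA [ 0.0046 -0.0007  0.0049] [-0.0003 -0.0048 -0.0007] rows>= 0.2 0.0
[ 0.0013 -0.0007  0.005 ]
[ 0.0011 -0.     -0.    ]
[ 0.0011 -0.     -0.    ]
[ 0.0011 -0.     -0.    ]
```

View pics/s15c.png

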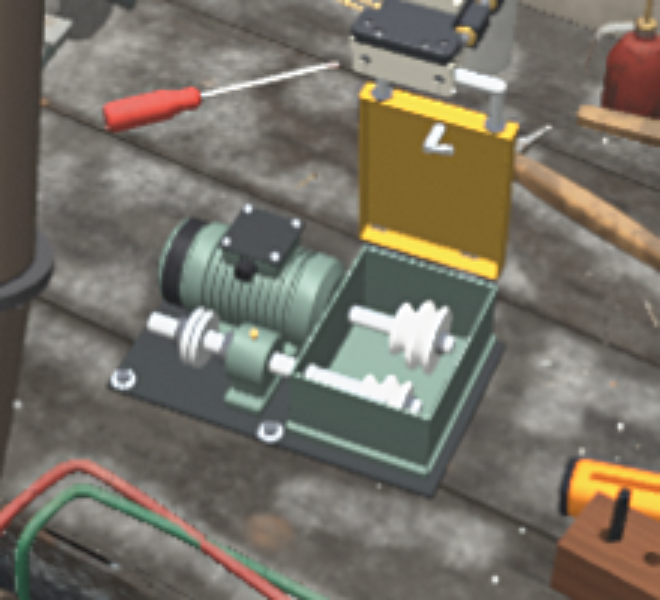

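View pics/t15c.png

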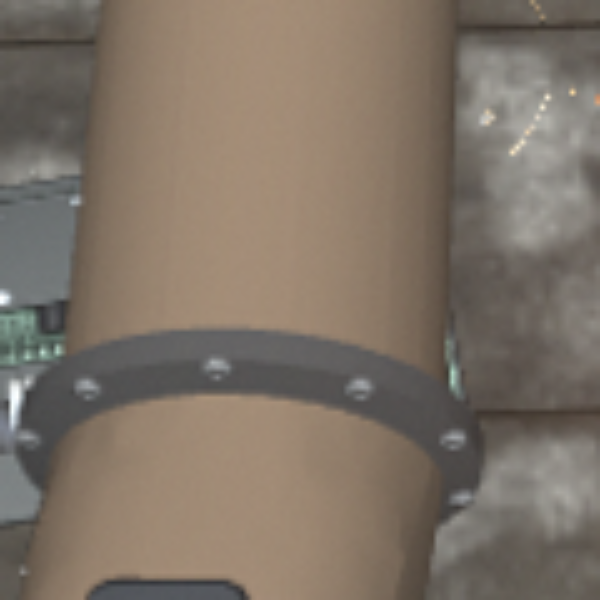

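```bash
cat > plane.py <<'E'
from arc import *
def ang(f):
    z=np.load(f);W=cloud('scene',z['d']);hsv=cv2.cvtColor(z['p'],cv2.COLOR_BGR2HSV)
    m=(hsv[...,0]>18)&(hsv[...,0]<34)&(hsv[...,1]>120)
    r=W-H;x=r@U;y=r@np.array([-U[1],U[0],0]);h=r[...,2]
    m&=(abs(x)<.03)&(abs(y)<.045)&(h>.03)&(h<.13)
    xs,hs=x[m],h[m]
    for _ in range(5):
        A=np.c_[hs,np.ones(len(hs))];c=np.linalg.lstsq(A,xs,rcond=None)[0];e=xs-A@c;k=abs(e)<max(.002,2*e.std());xs,hs=xs[k],hs[k]
    print('n',len(xs),'panel angle',np.pi/2+np.arctan(c[0]),'x0',c[1],e.std())
E
python3 -c "
from plane import *
ang('pics/s15.npz')"
```

```text
n 904 panel angle 1.537843484601296 x0 0.0009637272478208927 0.0015661529296261277
```

Emit:
drive_tool:
  commands:
    - [[0.003,0,-0.0005,0,-0.003,0],[0.0025,0,0,0,0,0],[0,0,0,0,0,0],[0,0,0,0,0,0],[0,0,0,0,0,0]]

```text
time_s: 27.52
position: [0.6204, -0.0304, 0.3054]
orientation: [0.998, 0.066, 0.0, -0.0]
ft_force: [-1.6, -0.4, 3.9]
opening: 0.122
```

```bash
python3 go.py 1.56 1; python3 -c "
from plane import *
cam('scene','s16');ang('pics/s16.npz')
p=np.load('pics/s16.npz')['p'];cv2.imwrite('pics/s16c.png',cv2.resize(p[240:370,370:500],None,fx=4,fy=4))
cam('wrist','w16')"
```

```text
theta 1.557 r 0.205
pos [ 0.6204 -0.0304  0.3054] yaw 0.1324 tilt [ 0.     0.001 -1.   ] j [-0.27  0.39  0.34  1.51 -0.14  1.26  0.22] F [-1.6 -0.4  3.9] op 0.122 t 27.5167
DELTA [ 0.0007 -0.0007  0.0049] [-0.0007 -0.0002 -0.0011] rows>= 0.1 0.0
[ 0.0007 -0.0007  0.0049]
n 896 panel angle 1.557733284538724 x0 0.0012450313812628303 0.0015051464358894087
```

View pics/s16c.png

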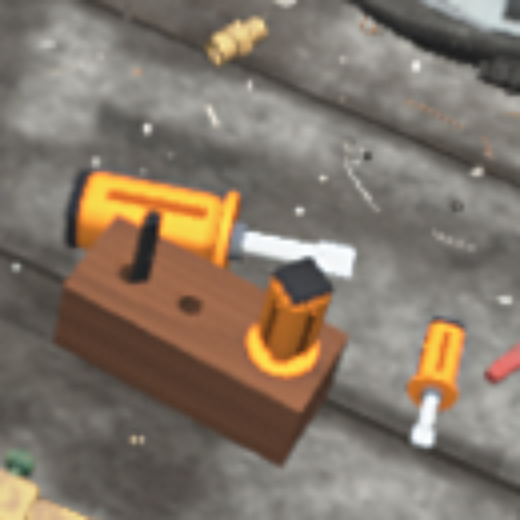

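View pics/w16.png

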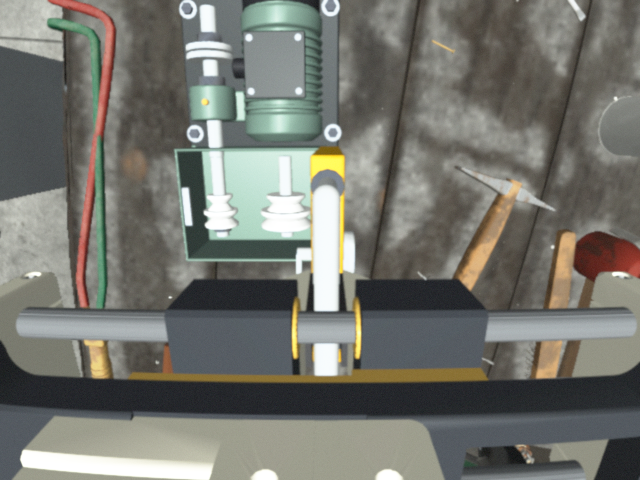

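Emit:
drive_tool:
  commands:
    - [[0,0,0,0,0,0],[0,0,0,0,0,0],[0,0,0,0,0,0]]

```text
time_s: 27.87
position: [0.6203, -0.0304, 0.3054]
orientation: [0.998, 0.066, 0.0, -0.0]
ft_force: [-1.4, 0.4, 2.8]
opening: 0.12
```

```bash
python3 -c "
from arc import *
print(now());st=read_state();print(st['opening'],st['qvel'].round(4),st['ft_force'])
print(robot.close_job())"
```

```text
(np.float64(1.556332930088134), np.float64(0.20502390298221385))
0.12018457727897448 [ 0.0006 -0.0002  0.0012  0.0014  0.0003 -0.0003 -0.0004] [-1.4402444   0.35960211  2.82239721]
the job is handed in; nothing more can be done
None
```

The screw is undone, the driver is back in its hole, and the guard stands upright with the bar still gripped. I handed the job in at 27.9 s; it gives no verdict.

- **Screw:** The first turn left it at about 1.20 rad, too close to the 1.15 limit. I re-engaged the driver and turned further; the slot then measured about 1.34 rad in the wrist picture.
- **Driver:** The last pictures show it upright in its hole with the collar flush, at the height it was picked from and clear of the fingers.
- **Guard:** The arm position gives 1.556 rad and the panel in the depth picture 1.558 rad. The arm was still, and the fingers had closed on the 12 mm bar (reading about 11 mm).

Two things did not go exactly as expected:
- **Bar in the pads:** During the lift the bar slid about 5 mm towards the fingertips, but stayed gripped.
- **Large look-alike driver:** It toppled on its own early on and now lies behind the block; none of my moves came near it. I saw nothing touch the spanners, tin, bolt or fitting, but I did not re-measure where they lie.

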